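# Pack the bird feeder

### The job

Get the bird feeder ready: first stand the wooden packing stick up in the flowerpot and let go of it, then put the loose seed plug into the mouth of the clear tube, on top of the plug that has stuck part-way down. Take the stick again by its upper end, press both plugs down with it until they sit firmly on the bottom of the tube, then stand it back in the flowerpot and shut the feeder's lid. Leave the jar, the cans, the bottle cap and the bin where they are.

Things in the scene. Friction and masses are not known exactly. Their poses are not given: they have to be found in the camera images.
- stick_center (a point): middle of the packing stick's axis: a plain round wooden stick, 25 mm in diameter and 180 mm long, 70 g, both ends alike, lying flat on the bench at the start. Its x axis runs along the stick. It rolls if nudged.
- stick_end_a (a point): centre of the stick's flat end on the +x side of stick_center (90 mm from it)
- stick_end_b (a point): centre of the stick's flat end on the -x side of stick_center (90 mm from it)
- pot: small empty terracotta flowerpot standing loose on the bench, 500 g, 100 mm tall. Origin at the centre of its underside, z up its axis. Wall 5 mm; inside it is about 92 mm across at the rim and 60 mm at its floor, which is 8 mm above the bench; no hole. A stick left in it comes to lean on the rim, up to about 35 degrees from upright.
- plug_center (a point): middle of the loose seed plug: hard pressed birdseed, a buff cylinder 34 mm in diameter and 40 mm tall, 36 g, standing upright on the bench. z along its axis.
- tube_mouth (a point): centre of the feeder tube's open top, 118 mm above the bench; z up the tube's axis, x towards the lid's hinge. The clear plastic tube is 46 mm outside and 38 mm inside; its topmost 8 mm are a green collar that flares to 45 mm inside and 54 mm outside. It stands on a round green seed tray 140 mm across and 16 mm high; the whole feeder is loose, 0.9 kg. Perches stick out of the tube at 30 mm above the bench.
- tube_floor (a point): centre of the tube's inner bottom, 104 mm below the mouth on the tube's axis
- lower_plug (a joint): how far the stuck seed plug in the tube (same size as the loose one, a snug fit that takes about 6 N to move down and stays where it is left) has gone down: 0 to 0.050 m, at 0.050 it sits on the tube's bottom. At value j its top face is 14 mm + j below the tube's mouth. Once at the bottom, a good firm push is 10 to 15 N on the stick.
- lid_hinge (a point): middle of the lid's hinge pin, on the feeder 30 mm from the tube's axis (+x side of tube_mouth) and 1 mm above the mouth; y along the pin, x away from the tube
- lid_tab (a point): middle of the lid's finger tab, 66 mm from the hinge pin. The lid is a green disc 62 mm across, 4 mm thick at the edge, 11 mm domed at the middle (30 mm from the pin); the tab reaches 73 mm from the pin and is 24 mm wide.
- lid (a joint): lid angle in rad: 0 shut flat on the tube, about 1.57 upright, 2.3 its stop. It stands open, leaning away from the tube, at the start. A friction hinge: it stays where it is left and takes about 0.6 N at the tab to move.
- jar: clear glass jar with an aluminium lid, 76 mm across, 105 mm tall; origin at the centre of its underside. Not part of the job.
- can_a: crushed aluminium can, a crinkled puck 68 mm across and 22 mm tall; origin at the centre of its underside. Not part of the job.
- can_b: another crushed can like can_a. Not part of the job.
- cap: white plastic bottle cap, 30 mm across, 15 mm tall; origin at the centre of its underside. Not part of the job.
- bin: pale blue swing-lid bin, 154 mm square, 225 mm tall; origin at the centre of its underside. Not part of the job.
Not all that is in view belongs to the job. Of the things that look like the part that bears plug_center, the middle-sized one is meant.

How it is judged (in metres and radians):
On the way, in this order (a step that is already met when the one before it is completed fails the run):
1. the stick stands in the flowerpot, let go (((horizontal distance between stick_end_a and pot below 0.05 m and z of stick_end_a in the frame of pot below 0.05 m) or (horizontal distance between stick_end_b and pot below 0.05 m and z of stick_end_b in the frame of pot below 0.05 m)) and z of stick_center in the frame of pot above 0.06 m and contact force between stick and the fingers below 0.3 N), for 0.3 s.
2. the loose plug stands in the mouth of the tube on the stuck one, let go (horizontal distance between plug_center and tube_mouth below 0.005 m and z of plug_center in the frame of tube_mouth below 0.012 m and contact force between plug and the fingers below 0.3 N), for 0.2 s.
3. both plugs are at the bottom of the tube and the stick presses on them with 8 N or more (value of joint lower_plug above 0.048 m and z of plug_center in the frame of tube_floor below 0.063 m and contact force between stick and plug above 8 N), for 0.05 s.
At the end, for the whole second after the job is handed in: Both plugs are in the tube with the lower one within 2 mm of the bottom and the loose one within 3 mm of sitting on it, the lid is shut (under 0.1 rad), the stick stands in the upright flowerpot with one end within 50 mm of the pot's underside level, and the feeder stands upright (value of joint lower_plug above 0.048 m and z of plug_center in the frame of tube_floor below 0.063 m and horizontal distance between plug_center and tube_floor below 0.005 m and value of joint lid below 0.1 rad and angle between tube_mouth's own z axis and vertical below 0.05 rad and angle between pot's own z axis and vertical below 0.1 rad and ((horizontal distance between stick_end_a and pot below 0.05 m and z of stick_end_a in the frame of pot below 0.05 m) or (horizontal distance between stick_end_b and pot below 0.05 m and z of stick_end_b in the frame of pot below 0.05 m)) and z of stick_center in the frame of pot above 0.06 m); the robot touches nothing.
It fails at once if the jar, a can, the bottle cap or the bin is moved by more than 30 mm (distance of any of jar, can_a, can_b, cap, bin from where it was at the start of the episode above 0.03 m).
It also fails if it takes over 72 s, if anything falls off the work surface, if the arm or the gripper's body presses on something with over 40 N, if the wrist force passes 120 N, or if a joint passes its speed limit or range.

### The arm

A 6-joint arm with a two-finger parallel gripper is mounted at the origin on the work surface. World frame = base frame: x ahead of the robot, y to its left, z up, the work surface at z = 0. Lengths are in m, angles in degrees, forces in N, time in s.
With the tool pointing down it reaches from about 0.3 to 0.775 m from the base axis. Payload 14.6 kg.
Tool frame: the origin (TCP) lies midway between the tips of the shut fingers; the grasp point (between the pads) lies bot.tcp_to_grasp behind it (bot.tcp_to_grasp is the distance from the TCP to the grasp point, in m); z points along the fingers, y is the line along which they close (so a half turn about z gives the same grasp; the last joint's range is limited). The gripper opens to 85 mm and grips with 20 to 120 N. Pads are 22 mm wide; open, the fingers measure 114 mm over their backs; the gripper's body (76 mm by 85 mm) begins 54 mm behind the grasp point. The pads swing forward as they close: fully open they stand 13 mm farther back than shut.
Start: joints at [-70.967, 17.183, 87.147, -0, 75.671, -3.816], TCP at [0.214, -0.507, 0.231] pointing down, gripper open.
Joint ranges: [-173.82, 173.82], [-45.26, 126.66], [13.44, 144.39], [-59.66, 239.66], [0, 175.72], [-146.38, 146.38]. Speed limits (degrees/s): [127.2, 127.2, 147.25, 180, 180, 180].

### API

Orientations are given as [roll, pitch, yaw] about the fixed x, y, z axes, in that order (R = Rz(yaw) Ry(pitch) Rx(roll)).
In Python, from station import bot, get_image, camera_info gives the robot as it stands. The module is installed in compiled form; this text tells all that it offers.
- The arm moves only by the tool arm_command, never from a script. Its argument "increments" is a list of rows, each a list of 3 entries, a list of its own where there are three numbers: the shift along the tool's x, y, z in units of 40 mm (1.0 is 40 mm), then the turn, a rotation vector about the tool's x, y, z in rad, then the closure in counts, from 0 (fully open) to 255 (shut). A call has 1 to 8 rows; each row shifts and turns the commanded pose from where the row before left it, along the tool's axes as they then stand; what a row does not reach is not made up. A row lasts 1/12 s, in which the tool goes at most 41.7 mm and 7.16 degrees, less where a joint would pass 70% of its speed; a pose out of reach is approached as far as the arm can. A call is refused whole if a number of a shift passes 1 or a number of a turn 0.125, either way. A call with a gripper value outside its range is refused whole. The fingers move at their own pace and stop on an object; the grip force is fixed at half the most. Time passes only in rows, so rows that do not move let the fingers close. It gives the time, the measured TCP pose, the force, the opening and the grip force at its end, in the units of the state.
- bot.observe(): the state, without advancing time (a new reading comes with each control period).
- get_image(name): name is "scene" or "top" or "wrist"; returns (picture, depth): 384x512x3 uint8, red, green, blue; 384x512 float32, m along the optical axis (not along the pixel's ray), 0 where there is no reading.
- camera_info(name): a dict with "fx", "fy", "cx", "cy" (pixels), "view" (4x4, takes a point from world to camera coordinates). Camera axes: x right, y down, z forward; pixel columns grow to the right and rows downward; lengths in m; the calibration is good to about 2 mm. A picture is of the moment at which its call begins: read the wrist's pose just before it. camera_info takes no time and is no camera call; for the wrist camera it gives the pose at the moment of the call.
- bot.finish_job(): hands the job in; it is judged then, once.
The state is a dict: "clock": time; "joint_pos": joint angles; "dq": joint speeds; "joint_efforts": joint torques, N m; "eef_pos": TCP position; "orientation": TCP orientation; "force": force on the tool from outside, world axes, zero at the start; "moment": the same for the moment, N m; "finger_gap": finger opening in m; "finger_force": force on a finger pad.
Only numpy, scipy, OpenCV 4.12 (cv2) and the standard library are available. Lean on these libraries where they do the work, as an engineer would, in place of code of your own. Each camera call takes 0.05 s, during which the arm holds its last target. There are 200 camera calls.

## Working session

There is one attempt and no reset: what is moved stays moved. The work goes in short steps, Python scripts to look and compute and a tool call to move; the robot and the scene stay as the last step left them, time stands still between calls to the robot, and variables do not carry over. Pictures are saved under pics/ and viewed, at most 10 in all, crops included, and the job is handed in when it is done.

Besides the shell and the picture viewer there is one more tool, called in YAML: its name, and indented under it one key for each argument. arm_command: Moves the arm, as the interface text tells. Its arguments: {"type":"object","properties":{"increments":{"type":"array","items":{"type":"array"}}},"required":["increments"]}

```bash
mkdir -p pics
cat > h.py <<'E'
import numpy as np, cv2
from scipy.spatial.transform import Rotation as R
from station import bot,get_image,camera_info
def snap(name,fn=None):
    ci=camera_info(name); im,d=get_image(name)
    if fn: cv2.imwrite('pics/'+fn,im[:,:,::-1])
    v,u=np.mgrid[0:384,0:512]
    P=np.stack([(u-ci['cx'])/ci['fx']*d,(v-ci['cy'])/ci['fy']*d,d],-1)
    V=np.array(ci['view']); W=(P-V[:3,3])@V[:3,:3]
    W[d==0]=np.nan
    return im,d,W
def st():
    s=bot.observe(); print({k:np.round(s[k],4).tolist() for k in ('clock','eef_pos','orientation','force','finger_gap','finger_force','joint_pos')})
    return s
E
python3 - <<'E'
from h import *
st(); print(bot.tcp_to_grasp)
a,d,W=snap('scene'); b,d2,W2=snap('top')
np.savez('init.npz',a=a,W=W,b=b,W2=W2)
cv2.imwrite('pics/s.png',a[:,:,::-1]);
cv2.imwrite('pics/t.png',cv2.resize(b,(800,600))[:,:,::-1])
E
```

```text
{'clock': 0.0, 'eef_pos': [0.2135, -0.5066, 0.2307], 'orientation': [-179.9301, -0.0038, 22.848], 'force': [-0.0953, -0.4427, -0.7207], 'finger_gap': 0.0853, 'finger_force': 0.0, 'joint_pos': [-70.9666, 17.2159, 87.1838, -0.0009, 75.6703, -3.8143]}
0.0187
```

View pics/s.png

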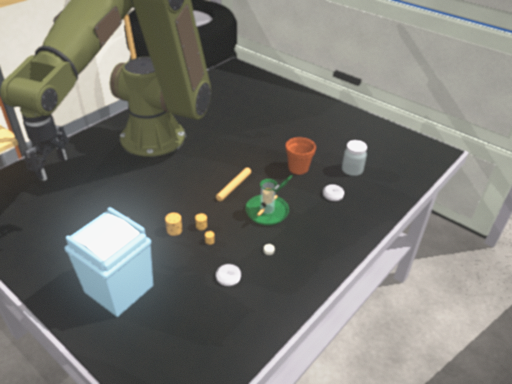

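View pics/t.png

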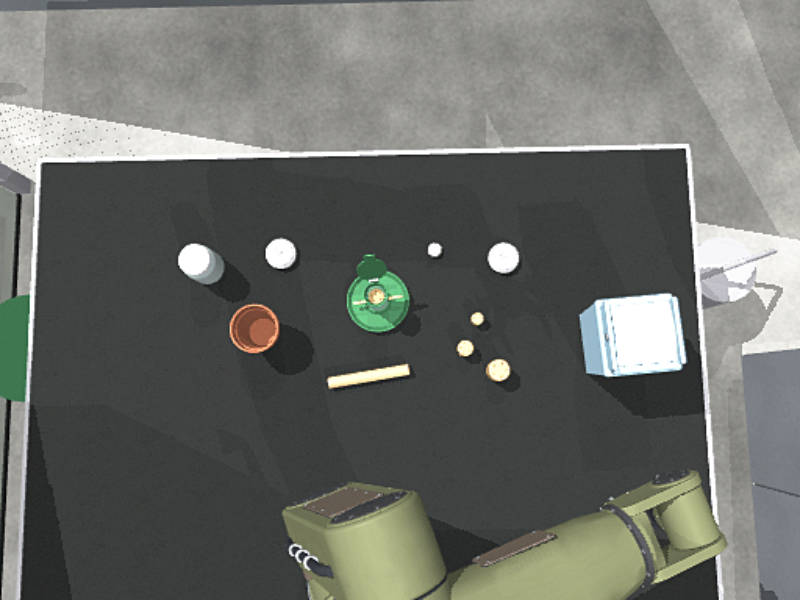

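The top view (800x600) shows the stick at (368,377), the pot at (255,328) and the feeder at (378,298) with its lid at (371,266). Three things could be taken for the plug: (498,370) is large, (465,348) medium and (477,319) small. I choose the medium one at (465,348). Next I measure it and check it in a crop.

Run:
```python
from h import *
z=np.load('init.npz'); b=z['b'];W=z['W2'];a=z['a'];Ws=z['W']
hsv=cv2.cvtColor(b,cv2.COLOR_RGB2HSV)
H=W[...,2]
m=((H>0.008)&(H<0.4)&(W[...,0]>0.3)).astype(np.uint8)
n,l,s,c=cv2.connectedComponentsWithStats(m)
for i in range(1,n):
    if s[i,4]<20: continue
    p=W[l==i]; zt=np.nanpercentile(p[:,2],95); q=p[p[:,2]>zt-0.006]
    print(np.round(c[i]/.64),s[i,4],'z',zt.round(3),'top mid',((q.min(0)+q.max(0))/2).round(4),'ext',np.ptp(q,axis=0).round(3), cv2.minAreaRect((q[:,:2]*1000).astype(np.float32)))
# green dark lid
p=W[int(190*.64*0+266*.64)-8:int(266*.64)+8, int(371*.64)-12:int(371*.64)+12]
q=p[p[...,2]>.1]; print('high feeder pts',q.min(0),q.max(0))
c=np.hstack([cv2.resize(b[170:260,190:340],(600,360),interpolation=2)[:, :]]); c2=cv2.resize(a[150:250,160:310],(600,400)); 
cv2.imwrite('pics/c.png',cv2.resize(np.vstack([c[:, :],c2]),(474,600))[:,:,::-1])
```

```text
[280. 253.] 292 z 0.028 top mid [0.7179 0.1876 0.0256] ext [0.061 0.06  0.008] ((717.7530517578125, 187.14437866210938), (58.1900749206543, 61.14801788330078), 82.16805267333984)
[200. 263.] 547 z 0.11 top mid [0.6913 0.3542 0.1089] ext [0.064 0.065 0.01 ] ((690.1085815429688, 353.706787109375), (62.39321517944336, 64.07222747802734), 32.33473587036133)
[434. 250.] 58 z 0.02 top mid [ 0.7192 -0.1602  0.0189] ext [0.026 0.025 0.009] ((720.5244140625, -160.86334228515625), (23.698867797851562, 24.671432495117188), 62.84971237182617)
[503. 258.] 291 z 0.027 top mid [ 0.6967 -0.3147  0.0254] ext [0.06  0.057 0.009] ((696.7067260742188, -314.7545471191406), (60.50392150878906, 56.63486099243164), 0.4633060395717621)
[376. 294.] 1135 z 0.161 top mid [ 0.6649 -0.0233  0.1691] ext [0.026 0.054 0.028] ((667.5418701171875, -21.368457794189453), (23.09270668029785, 55.50201416015625), 11.434774398803711)
[632. 335.] 3072 z 0.227 top mid [ 0.5056 -0.5489  0.2269] ext [0.135 0.147 0.011] ((505.36907958984375, -548.33544921875), (126.69617462158203, 142.9353485107422), 4.222262382507324)
[253. 328
[... 295 characters left out ...]
21.144479751586914, 21.767976760864258), 52.2860107421875)
[464. 348.] 84 z 0.044 top mid [ 0.4947 -0.2216  0.0421] ext [0.031 0.031 0.008] ((493.84637451171875, -220.88734436035156), (30.934724807739258, 30.376834869384766), 16.142333984375)
[497. 370.] 169 z 0.06 top mid [ 0.4455 -0.2911  0.0579] ext [0.043 0.041 0.008] ((446.1078796386719, -291.12066650390625), (43.342796325683594, 40.602596282958984), 62.22256088256836)
[368. 376.] 373 z 0.029 top mid [ 0.4398 -0.0091  0.0284] ext [0.045 0.175 0.01 ] ((439.32611083984375, -8.11578369140625), (21.38397979736328, 177.70425415039062), 9.105432510375977)
high feeder pts [ 0.63957903 -0.05330863  0.12299441] [0.67771637 0.00490011 0.18325821]
```

View pics/c.png

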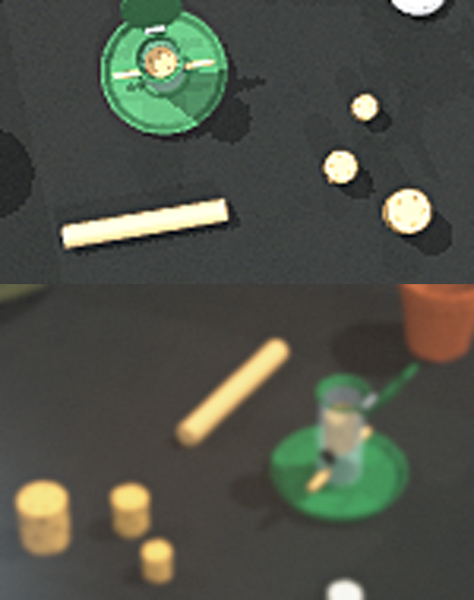

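The crop confirms it: the medium plug, left-centre at (340,166), sits between the small one at (365,107) and the large one at (407,212). Next is the feeder geometry, and a first move toward the stick.

```bash
cat >> h.py <<'E'
def pose(s=None):
    s=s or bot.observe(); return np.array(s['eef_pos']),R.from_euler('xyz',s['orientation'],degrees=True)
def plan(p1,R1,n,p0=None,R0=None,g=0,dec=3):
    """rows from current pose to p1,R1: straight line, constant turn; n rows"""
    if p0 is None: p0,R0=pose()
    rv=np.round((R0.inv()*R1).as_rotvec()/n,4); r=R.from_rotvec(rv); p=p0.copy();C=R0;out=[]
    for i in range(n):
        sh=np.round(C.inv().apply((p0+(p1-p0)*(i+1)/n)-p)/.04,dec); p=p+C.apply(sh*.04); C=C*r
        out.append([sh.tolist(),rv.tolist(),g])
    print('n',n,'max shift',max(max(map(abs,o[0])) for o in out),'maxnorm mm',40*max(np.linalg.norm(o[0]) for o in out),'turn deg/row',np.degrees(np.linalg.norm(rv)))
    for o in out: print(str(o).replace(' ',''),end=',\n')
    print('end',p.round(4),C.as_euler('xyz',degrees=True).round(2))
    return p,C
def frame(y,z):
    z=np.array(z,float);z/=np.linalg.norm(z);y=np.array(y,float);y-=z*(y@z);y/=np.linalg.norm(y)
    return R.from_matrix(np.stack([np.cross(y,z),y,z],1))
GR=bot.tcp_to_grasp
E
python3 - <<'E'
from h import *
z=np.load('init.npz'); W=z['W2'];b=z['b']
x,y,H=W[...,0],W[...,1],W[...,2]
hsv=cv2.cvtColor(b,cv2.COLOR_RGB2HSV)
m=(H>.01)&(H<.03)&(np.hypot(x-.61,y+.02)<.11)&(hsv[...,0]>45)&(hsv[...,0]<90)&(hsv[...,1]>100)
p=np.stack([x[m],y[m]],1); (c,r)=cv2.minEnclosingCircle((p*1000).astype(np.float32)); print('tray',c,r)
m=(H>.105)&(H<.2)&(np.hypot(x-.61,y+.02)<.12)
for q in W[m][np.argsort(W[m][:,2])]: print(q.round(3),end=' ')
# candidate plan: above stick, tool tilt 40
e=np.array([-.158,.987,0]) # U = -y end, e to +y
ph=np.radians(50); zt=e*np.cos(ph)+np.array([0,0,-1])*np.sin(ph)
yt=np.array([.987,.158,0])
R1=frame(yt,zt); print(R1.as_euler('xyz',degrees=True))
U=np.array([.4395,-.0085,.0125])-.09*e
gp=U+.035*e; print('grasp',gp)
up=gp+GR*zt-.10*zt
s=st()
plan(up,R1,16)
E
```

```text
tray (606.1972045898438, -31.235126495361328) 69.87715148925781
[ 0.617 -0.048  0.105] [ 0.615 -0.015  0.107] [ 0.624 -0.025  0.108] [ 0.587 -0.034  0.108] [ 0.627 -0.031  0.109] [ 0.587 -0.037  0.11 ] [ 0.587 -0.028  0.11 ] [ 0.621 -0.018  0.11 ] [ 0.627 -0.035  0.11 ] [ 0.587 -0.041  0.11 ] [ 0.6   -0.051  0.111] [ 0.621 -0.015  0.111] [ 0.598 -0.011  0.111] [ 0.62  -0.045  0.111] [ 0.623 -0.038  0.111] [ 0.624 -0.022  0.111] [ 0.597 -0.051  0.112] [ 0.591 -0.018  0.112] [ 0.624 -0.018  0.112] [ 0.617 -0.015  0.112] [ 0.623 -0.041  0.113] [ 0.614 -0.012  0.113] [ 0.593 -0.047  0.113] [ 0.607 -0.012  0.113] [ 0.604 -0.008  0.113] [ 0.6   -0.012  0.113] [ 0.613 -0.051  0.113] [ 0.587 -0.025  0.113] [ 0.626 -0.038  0.114] [ 0.606 -0.054  0.114] [ 0.614 -0.009  0.114] [ 0.594 -0.015  0.114] [ 0.6   -0.008  0.114] [ 0.603 -0.051  0.114] [ 0.617 -0.009  0.114] [ 0.626 -0.028  0.114] [ 0.617 -0.012  0.114] [ 0.583 -0.031  0.114] [ 0.626 -0.045  0.114] [ 0.636 -0.029  0.114] [ 0.633 -0.022  0.115] [ 0.63  -0.019  0.115] [ 0.606 -0.051  0.115] [ 0.636 -0.038  0.115] [ 0.583 -0.041  0.115] [
[... 7413 characters left out ...]
6],0],
[[0.635,-0.244,0.341],[0.0289,0.0368,-0.0796],0],
[[0.639,-0.184,0.37],[0.0289,0.0368,-0.0796],0],
[[0.637,-0.122,0.399],[0.0289,0.0368,-0.0796],0],
[[0.629,-0.059,0.424],[0.0289,0.0368,-0.0796],0],
[[0.615,0.002,0.449],[0.0289,0.0368,-0.0796],0],
[[0.595,0.064,0.469],[0.0289,0.0368,-0.0796],0],
[[0.571,0.125,0.488],[0.0289,0.0368,-0.0796],0],
[[0.539,0.183,0.505],[0.0289,0.0368,-0.0796],0],
[[0.505,0.239,0.517],[0.0289,0.0368,-0.0796],0],
[[0.463,0.293,0.528],[0.0289,0.0368,-0.0796],0],
[[0.419,0.344,0.534],[0.0289,0.0368,-0.0796],0],
[[0.37,0.39,0.539],[0.0289,0.0368,-0.0796],0],
[[0.317,0.434,0.539],[0.0289,0.0368,-0.0796],0],
end [ 0.4565 -0.1144  0.0748] [-179.98  -39.96   99.1 ]
```

arm_command:
  increments:
    - [[0.588,-0.417,0.244],[0.0289,0.0368,-0.0796],0]
    - [[0.609,-0.362,0.278],[0.0289,0.0368,-0.0796],0]
    - [[0.625,-0.305,0.31],[0.0289,0.0368,-0.0796],0]
    - [[0.635,-0.244,0.341],[0.0289,0.0368,-0.0796],0]
    - [[0.639,-0.184,0.37],[0.0289,0.0368,-0.0796],0]
    - [[0.637,-0.122,0.399],[0.0289,0.0368,-0.0796],0]
    - [[0.629,-0.059,0.424],[0.0289,0.0368,-0.0796],0]
    - [[0.615,0.002,0.449],[0.0289,0.0368,-0.0796],0]

```text
clock: 0.77
eef_pos: [0.3355, -0.3094, 0.1526]
orientation: [-172.6, -19.9, 58.7]
force: [0.4, 0.7, 0.3]
finger_gap: 0.0853
finger_force: 0.0
```

arm_command:
  increments:
    - [[0.595,0.064,0.469],[0.0289,0.0368,-0.0796],0]
    - [[0.571,0.125,0.488],[0.0289,0.0368,-0.0796],0]
    - [[0.539,0.183,0.505],[0.0289,0.0368,-0.0796],0]
    - [[0.505,0.239,0.517],[0.0289,0.0368,-0.0796],0]
    - [[0.463,0.293,0.528],[0.0289,0.0368,-0.0796],0]
    - [[0.419,0.344,0.534],[0.0289,0.0368,-0.0796],0]
    - [[0.37,0.39,0.539],[0.0289,0.0368,-0.0796],0]
    - [[0.317,0.434,0.539],[0.0289,0.0368,-0.0796],0]

```text
clock: 1.43
eef_pos: [0.457, -0.1134, 0.0743]
orientation: [179.9, -40.0, 99.4]
force: [0.2, 0.4, 0.3]
finger_gap: 0.0854
finger_force: 0.0
```

Run:
```python
from h import *
st(); a,d,W=snap('wrist','w1.png'); st()
x,y,H=W[...,0],W[...,1],W[...,2]
m=(H>.004)&(H<.035)&(np.hypot(x-.44,y+.0085)<.1)
p=W[m]; print(len(p)); print(cv2.minAreaRect((p[:,:2]*1000).astype(np.float32)), np.percentile(p[:,2],[50,95]))
t=p[p[:,2]>np.percentile(p[:,2],95)-.004]; print(cv2.minAreaRect((t[:,:2]*1000).astype(np.float32)))
```

```text
{'clock': 1.4333, 'eef_pos': [0.457, -0.1134, 0.0743], 'orientation': [179.927, -40.02, 99.3682], 'force': [0.2472, 0.4494, 0.3247], 'finger_gap': 0.0854, 'finger_force': 0.0, 'joint_pos': [-32.9324, 32.961, 96.3833, 28.8189, 81.2835, -54.6566]}
{'clock': 1.4833, 'eef_pos': [0.4581, -0.1097, 0.0725], 'orientation': [179.8728, -40.3138, 99.8805], 'force': [0.0049, 4.7486, -2.4052], 'finger_gap': 0.0854, 'finger_force': 0.0, 'joint_pos': [-32.5346, 33.2857, 96.3007, 28.9921, 81.3231, -54.8853]}
4411
((481.9264831542969, -3.6001968383789062), (113.06198120117188, 179.83834838867188), 8.582636833190918) [0.02305405 0.02524807]
((438.5001525878906, -10.043777465820312), (19.168840408325195, 179.60728454589844), 8.63592529296875)
```

View pics/w1.png

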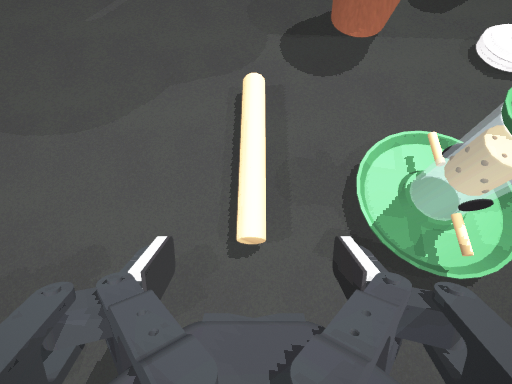

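The wrist view shows the stick lying at (252,160), between the fingers and clear of the feeder tray. A 40° tilt would put the fingertip corners into the bench, so I reduce it to 20°.

arm_command:
  increments:
    - [[0,0,0],[0,0,0],0]
    - [[0,0,0],[0,0,0],0]

```text
clock: 1.65
eef_pos: [0.4564, -0.1146, 0.0746]
orientation: [-179.9, -39.9, 99.1]
force: [1.0, -0.6, -0.2]
finger_gap: 0.0855
finger_force: 0.0
```

```bash
cat >> h.py <<'E'
def stickgrasp(U,e,phi,hvec,g,k,flip=1):
    """tool pose: stick top U, axis e (to lower end); tool z at angle phi from e turned away from hvec-ward plane"""
    y=np.cross(e,hvec); y/=np.linalg.norm(y)
    return None
E
python3 - <<'E'
from h import *
s=st(); p0,R0=pose(s)
al=np.radians(8.8); e=np.array([-np.sin(al),np.cos(al),0])
ph=np.radians(70); zt=e*np.cos(ph)-np.array([0,0,1])*np.sin(ph)
R1=frame([np.cos(al),np.sin(al),0],zt)
g=np.array([.4388,-.0095,.0125])-.055*e; T=g+.0064*zt; print('T',T,R1.as_euler('xyz',degrees=True))
p,C=plan(T-.05*zt,R1,5,p0,R0,dec=2); plan(T,R1,3,p,C,dec=2)
E
```

```text
{'clock': 1.65, 'eef_pos': [0.4564, -0.1146, 0.0746], 'orientation': [-179.9061, -39.9065, 99.0631], 'force': [0.9943, -0.567, -0.169], 'finger_gap': 0.0855, 'finger_force': 0.0, 'joint_pos': [-33.0454, 32.8707, 96.4257, 28.713, 81.2583, -54.4704]}
T [ 0.44687935 -0.0616894   0.00648597] [180.  -20.   98.8]
n 5 max shift 0.2 maxnorm mm 8.597674104081872 turn deg/row 3.982654321096892
[[0.07,-0.01,0.2],[-0.0008,-0.0695,0.0009],0],
[[0.09,-0.0,0.19],[-0.0008,-0.0695,0.0009],0],
[[0.1,-0.01,0.19],[-0.0008,-0.0695,0.0009],0],
[[0.11,-0.0,0.18],[-0.0008,-0.0695,0.0009],0],
[[0.12,-0.01,0.17],[-0.0008,-0.0695,0.0009],0],
end [ 0.4495 -0.0787  0.0534] [-180.    -20.     98.79]
n 3 max shift 0.42 maxnorm mm 16.8 turn deg/row 0.005729577951308232
[[0.0,0.0,0.42],[0.0,0.0,-0.0001],0],
[[0.0,0.0,0.41],[0.0,0.0,-0.0001],0],
[[0.0,0.0,0.42],[0.0,0.0,-0.0001],0],
end [ 0.4469 -0.0618  0.0064] [180.  -20.   98.8]
```

Commanded and measured poses agree once settled. Descend and grip.

arm_command:
  increments:
    - [[0.07,-0.01,0.2],[0,-0.0695,0],0]
    - [[0.09,0,0.19],[0,-0.0695,0],0]
    - [[0.1,-0.01,0.19],[0,-0.0695,0],0]
    - [[0.11,0,0.18],[0,-0.0695,0],0]
    - [[0.12,-0.01,0.17],[0,-0.0695,0],0]
    - [[0,0,0.42],[0,0,0],0]
    - [[0,0,0.41],[0,0,0],0]
    - [[0,0,0.42],[0,0,0],0]

```text
clock: 2.32
eef_pos: [0.447, -0.0627, 0.0071]
orientation: [179.9, -19.9, 99.0]
force: [0.8, 0.1, -0.2]
finger_gap: 0.0853
finger_force: 0.0
```

arm_command:
  increments:
    - [[0,0,0],[0,0,0],0]
    - [[0,0,0],[0,0,0],255]
    - [[0,0,0],[0,0,0],255]
    - [[0,0,0],[0,0,0],255]
    - [[0,0,0],[0,0,0],255]
    - [[0,0,0],[0,0,0],255]
    - [[0,0,0],[0,0,0],255]
    - [[0,0,0],[0,0,0],255]

```text
clock: 2.98
eef_pos: [0.4474, -0.0624, 0.0075]
orientation: [179.9, -19.9, 99.1]
force: [-1.8, -2.0, 7.5]
finger_gap: 0.0227
finger_force: 58.5
```

Run:
```python
from h import *
s=st(); p0,R0=pose(s)
# lying stick in tool frame
al=np.radians(8.8); e=np.array([-np.sin(al),np.cos(al),0])
et=R0.inv().apply(e); print('e in tool',et.round(3), p0)
# lift 0.14 then to pot
pot=np.array([.541,.2264,0]); ps=np.arctan2(pot[1],pot[0]); out=np.array([np.cos(ps),np.sin(ps),0])
th=np.radians(28); e2=-out*np.sin(th)-np.array([0,0,1])*np.cos(th)   # U->bottom, bottom inward
ph=np.radians(70)
# tool z = e rotated 70deg toward outward-side
a=th-ph; zt=-out*np.sin(a)-np.array([0,0,1])*np.cos(a)
tang=np.array([-np.sin(ps),np.cos(ps),0])
for sg in (1,-1):
    R1=frame(sg*tang,zt); print(sg,R1.as_euler('xyz',degrees=True),R1.inv().apply(e2).round(3))
```

```text
{'clock': 2.9833, 'eef_pos': [0.4474, -0.0624, 0.0075], 'orientation': [179.9369, -19.9489, 99.1286], 'force': [-1.8031, -1.9777, 7.5357], 'finger_gap': 0.0227, 'finger_force': 58.4841, 'joint_pos': [-21.8248, 28.9627, 107.9507, 20.8535, 55.4397, -44.7168]}
e in tool [0.94  0.005 0.341] [ 0.4473627  -0.06242494  0.00747777]
1 [ 180.           42.         -157.29145593] [0.94  0.    0.342]
-1 [180.         -42.          22.70854407] [-0.94  -0.     0.342]
```

The gap of 22.7 mm is less than the stick's diameter, so the grip is too high on it. I reopen part-way, go 4 mm lower and grip again.

arm_command:
  increments:
    - [[0,0,0],[0,0,0],120]
    - [[0,0,0],[0,0,0],120]
    - [[0,0,0],[0,0,0],120]
    - [[0.03,0,0.1],[0,0,0],120]
    - [[0,0,0],[0,0,0],120]
    - [[0,0,0],[0,0,0],255]
    - [[0,0,0],[0,0,0],255]
    - [[0,0,0],[0,0,0],255]

```text
clock: 3.65
eef_pos: [0.4467, -0.0595, 0.0035]
orientation: [180.0, -20.0, 99.1]
force: [0.3, 0.8, 2.3]
finger_gap: 0.0229
finger_force: 58.8
```

arm_command:
  increments:
    - [[0,0,0],[0,0,0],255]
    - [[0,0,0],[0,0,0],255]
    - [[0,0,0],[0,0,0],255]

```text
clock: 3.9
eef_pos: [0.4466, -0.0595, 0.0035]
orientation: [180.0, -20.0, 99.1]
force: [0.3, 0.8, 3.8]
finger_gap: 0.0227
finger_force: 58.8
```

Run:
```python
from h import *
s=st()
```

```text
{'clock': 3.9, 'eef_pos': [0.4466, -0.0595, 0.0035], 'orientation': [179.9863, -19.987, 99.1246], 'force': [0.2723, 0.7513, 3.7657], 'finger_gap': 0.0227, 'finger_force': 58.834, 'joint_pos': [-21.5387, 29.3168, 108.1756, 21.073, 54.8906, -44.7395]}
```

```bash
cat >> h.py <<'E'
UP=np.array([0,0,1.])
def potgeo(pot,th,phi,Bu,Bz,L,k,sg=1):
    """stick in pot leaning outward by th; bottom centre at Bu outward of pot axis, height Bz; grip L above bottom"""
    ps=np.arctan2(pot[1],pot[0]); out=np.array([np.cos(ps),np.sin(ps),0]); tg=np.array([-np.sin(ps),np.cos(ps),0])
    e=-out*np.sin(th)-UP*np.cos(th); a=th-phi; zt=-out*np.sin(a)-UP*np.cos(a)
    B=np.array([pot[0],pot[1],0])+out*Bu+UP*Bz
    return B-L*e+k*zt, frame(sg*tg,zt), e, zt
E
python3 - <<'E'
from h import *
s=st(); p0,R0=pose(s)
r=np.radians
T,R1,e,zt=potgeo([.541,.2264],r(28),r(70),-.0148,.0179,.144,.0096)
print('T',T)
p,C=plan(p0+[0,0,.19],R0,5,p0,R0,g=255,dec=2)
p,C=plan(T-.12*e,R1,19,p,C,g=255,dec=2)
E
```

```text
{'clock': 3.9, 'eef_pos': [0.4466, -0.0595, 0.0035], 'orientation': [179.9863, -19.987, 99.1246], 'force': [0.2723, 0.7513, 3.7657], 'finger_gap': 0.0227, 'finger_force': 58.834, 'joint_pos': [-21.5387, 29.3168, 108.1756, 21.073, 54.8906, -44.7395]}
T [0.59563627 0.24926442 0.13791026]
n 5 max shift 0.9 maxnorm mm 38.3437087408091 turn deg/row 0.0
[[0.32,0.0,-0.89],[0.0,0.0,0.0],255],
[[0.33,0.0,-0.9],[0.0,0.0,0.0],255],
[[0.32,0.0,-0.89],[0.0,0.0,0.0],255],
[[0.33,0.0,-0.89],[0.0,0.0,0.0],255],
[[0.32,0.0,-0.89],[0.0,0.0,0.0],255],
end [ 0.4466 -0.0596  0.1933] [179.99 -19.99  99.12]
n 19 max shift 0.51 maxnorm mm 20.842264752180842 turn deg/row 6.102215709764832
[[0.39,0.33,0.07],[-0.0188,-0.04,-0.0969],255],
[[0.35,0.36,0.06],[-0.0188,-0.04,-0.0969],255],
[[0.32,0.4,0.06],[-0.0188,-0.04,-0.0969],255],
[[0.29,0.43,0.05],[-0.0188,-0.04,-0.0969],255],
[[0.24,0.45,0.05],[-0.0188,-0.04,-0.0969],255],
[[0.2,0.47,0.04],[-0.0188,-0.04,-0.0969],255],
[[0.16,0.48,0.05],[-0.0188,-0.04,-0.0969],255],
[[0.11,0.5,0.06],[-0.0188,-0.04,-0.0969],255],
[[0.06,0.51,0.06],[-0.0188,-0.04,-0.0969],255],
[[0.02,0.51,0.07],[-0.0188,-0.04,-0.0969],255],
[[-0.03,0.5,0.08],[-0.0188,-0.04,-0.0969],255],
[[-0.07,0.5,0.08],[-0.0188,-0.04,-0.0969],255],
[[-0.12,0.49,0.11],[-0.0188,-0.04,-0.0969],255],
[[-0.16,0.47,0.11],[-0.0188,-0.04,-0.0969],255],
[[-0.2,0.46,0.14],[-0.0188,-0.04,-0.0969],255],
[[-0.24,0.43,0.15],[-0.0188,-0.04,-0.0969],255],
[[-0.27,0.4,0.17],[-0.0188,-0.04,-0.0969],255],
[[-0.31,0.37,0.18],[-0.0188,-0.04,-0.0969],255],
[[-0.32,0.34,0.21],[-0.0188,-0.04,-0.0969],255],
end [0.6474 0.2712 0.2438] [-179.98   41.97 -157.29]
```

arm_command:
  increments:
    - [[0.32,0,-0.89],[0,0,0],255]
    - [[0.33,0,-0.9],[0,0,0],255]
    - [[0.32,0,-0.89],[0,0,0],255]
    - [[0.33,0,-0.89],[0,0,0],255]
    - [[0.32,0,-0.89],[0,0,0],255]
    - [[0.39,0.33,0.07],[-0.0188,-0.04,-0.0969],255]
    - [[0.35,0.36,0.06],[-0.0188,-0.04,-0.0969],255]
    - [[0.32,0.4,0.06],[-0.0188,-0.04,-0.0969],255]

```text
clock: 4.57
eef_pos: [0.4787, -0.0071, 0.2016]
orientation: [171.9, -11.7, 116.1]
force: [0.3, -0.5, -0.1]
finger_gap: 0.0227
finger_force: 58.9
```

arm_command:
  increments:
    - [[0.29,0.43,0.05],[-0.0188,-0.04,-0.0969],255]
    - [[0.24,0.45,0.05],[-0.0188,-0.04,-0.0969],255]
    - [[0.2,0.47,0.04],[-0.0188,-0.04,-0.0969],255]
    - [[0.16,0.48,0.05],[-0.0188,-0.04,-0.0969],255]
    - [[0.11,0.5,0.06],[-0.0188,-0.04,-0.0969],255]
    - [[0.06,0.51,0.06],[-0.0188,-0.04,-0.0969],255]
    - [[0.02,0.51,0.07],[-0.0188,-0.04,-0.0969],255]
    - [[-0.03,0.5,0.08],[-0.0188,-0.04,-0.0969],255]

```text
clock: 5.23
eef_pos: [0.5632, 0.1328, 0.2222]
orientation: [164.5, 16.3, 155.5]
force: [-0.1, -0.9, -0.2]
finger_gap: 0.0232
finger_force: 58.8
```

arm_command:
  increments:
    - [[-0.07,0.5,0.08],[-0.0188,-0.04,-0.0969],255]
    - [[-0.12,0.49,0.11],[-0.0188,-0.04,-0.0969],255]
    - [[-0.16,0.47,0.11],[-0.0188,-0.04,-0.0969],255]
    - [[-0.2,0.46,0.14],[-0.0188,-0.04,-0.0969],255]
    - [[-0.24,0.43,0.15],[-0.0188,-0.04,-0.0969],255]
    - [[-0.27,0.4,0.17],[-0.0188,-0.04,-0.0969],255]
    - [[-0.31,0.37,0.18],[-0.0188,-0.04,-0.0969],255]
    - [[-0.32,0.34,0.21],[-0.0188,-0.04,-0.0969],255]

```text
clock: 5.9
eef_pos: [0.6476, 0.2721, 0.2434]
orientation: [-179.8, 42.0, -156.9]
force: [0.4, -0.0, -0.9]
finger_gap: 0.023
finger_force: 58.9
```

arm_command:
  increments:
    - [[0,0,0],[0,0,0],255]
    - [[0,0,0],[0,0,0],255]

```text
clock: 6.07
eef_pos: [0.647, 0.2712, 0.2426]
orientation: [179.9, 41.8, -157.4]
force: [-0.1, -0.3, -0.4]
finger_gap: 0.0232
finger_force: 58.9
```

Run:
```python
from h import *
s=st(); p0,R0=pose(s); r=np.radians
b,d2,W=snap('top'); a,d,Ws=snap('scene')
cv2.imwrite('pics/sc2.png',np.hstack([cv2.resize(a[100:260,200:400],(500,400)),cv2.resize(b[130:290,100:220],(300,400))])[:,:,::-1])
T,R1,e,zt=potgeo([.541,.2264],r(28),r(70),-.0148,.0179,.144,.0096)
# expected stick line vs. points measured by both cameras
g=p0-.0096*R0.apply([0,0,1]); eo=R0.apply([.94,0,.342])
U=g-.036*eo; print('U',U,'B',g+.144*eo, 'e',eo)
for n,im,Wx in(('top',b,W),('scene',a,Ws)):
    q=Wx.reshape(-1,3); t=(q-U)@eo; dd=np.linalg.norm(q-U-t[:,None]*eo,axis=1)
    hs=cv2.cvtColor(im,cv2.COLOR_RGB2HSV).reshape(-1,3)
    m=(dd<.035)&(t>-.03)&(t<.22)&(hs[:,0]>10)&(hs[:,0]<30)&(hs[:,1]>60)&(hs[:,2]>120)
    if m.sum()>5:
        w=q[m]; print(n,m.sum(),'t range',t[m].min(),t[m].max()); c=w.mean(0); v=np.linalg.svd(w-c,full_matrices=False)[2][0]; print(' mean off',(c-U-((c-U)@eo)*eo).round(4),'axis',v.round(3))
plan(T,R1,6,p0,R0,g=255,dec=2)
```

```text
{'clock': 6.0667, 'eef_pos': [0.647, 0.2712, 0.2426], 'orientation': [179.9376, 41.825, -157.3921], 'force': [-0.0592, -0.2822, -0.397], 'finger_gap': 0.0232, 'finger_force': 58.8953, 'joint_pos': [18.8605, 18.4103, 92.6056, 5.583, 27.3341, -97.7574]}
U [0.65676877 0.27529632 0.28149796] B [0.57824357 0.24266937 0.1227921 ] e [-0.43625107 -0.18126084 -0.88169922]
top 102 t range -0.0007637208262128464 0.1992195269382494
 mean off [-0.0046 -0.0056  0.0035] axis [-0.336 -0.223 -0.915]
scene 304 t range -0.002735288755560062 0.21625426906640602
 mean off [ 0.0046 -0.0089 -0.0004] axis [-0.443 -0.164 -0.882]
n 6 max shift 0.47 maxnorm mm 19.99199839935968 turn deg/row 0.0308547215431189
[[0.46,-0.0,0.17],[-0.0,-0.0005,-0.0002],255],
[[0.47,-0.0,0.17],[-0.0,-0.0005,-0.0002],255],
[[0.46,-0.01,0.17],[-0.0,-0.0005,-0.0002],255],
[[0.47,0.0,0.17],[-0.0,-0.0005,-0.0002],255],
[[0.46,-0.0,0.17],[-0.0,-0.0005,-0.0002],255],
[[0.47,-0.0,0.17],[-0.0,-0.0005,-0.0002],255],
end [0.5956 0.2494 0.1377] [ 180.    42.  -157.3]
```

View pics/sc2.png

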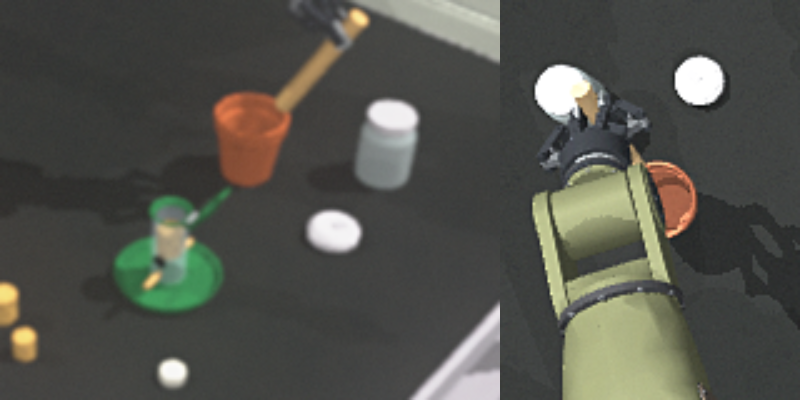

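The picture shows the stick held at the intended lean, with its lower end over the pot rim at about (282,100). Lower it in.

arm_command:
  increments:
    - [[0.46,0,0.17],[0,0,0],255]
    - [[0.47,0,0.17],[0,0,0],255]
    - [[0.46,-0.01,0.17],[0,0,0],255]
    - [[0.47,0,0.17],[0,0,0],255]
    - [[0.46,0,0.17],[0,0,0],255]
    - [[0.47,0,0.17],[0,0,0],255]
    - [[0,0,0],[0,0,0],255]
    - [[0,0,0],[0,0,0],255]

```text
clock: 6.83
eef_pos: [0.5961, 0.2488, 0.1387]
orientation: [180.0, 41.9, -157.4]
force: [0.7, 0.4, -0.3]
finger_gap: 0.0226
finger_force: 58.9
```

arm_command:
  increments:
    - [[0,0,0],[0,0,0],120]
    - [[0,0,0],[0,0,0],120]
    - [[0,0,0],[0,0,0],120]
    - [[0,0,0],[0,0,0],120]
    - [[0,0,0],[0,0,0],120]
    - [[0,0,0],[0,0,0],120]
    - [[0,0,0],[0,0,0],0]
    - [[0,0,0],[0,0,0],0]

```text
clock: 7.5
eef_pos: [0.5961, 0.2493, 0.1386]
orientation: [-180.0, 41.9, -157.3]
force: [0.3, 1.2, 0.4]
finger_gap: 0.068
finger_force: 0.0
```

arm_command:
  increments:
    - [[0,0,-0.5],[0,0,0],0]
    - [[0,0,-0.8],[0,0,0],0]
    - [[0,0,-0.8],[0,0,0],0]
    - [[0,0,-0.8],[0,0,0],0]
    - [[0,0,0],[0,0,0],0]
    - [[0,0,0],[0,0,0],0]

```text
clock: 8.0
eef_pos: [0.5246, 0.2193, 0.2267]
orientation: [-180.0, 42.1, -157.3]
force: [0.3, 1.0, -1.3]
finger_gap: 0.0851
finger_force: 0.0
```

Run:
```python
from h import *
s=st(); a,d,W=snap('wrist'); cv2.imwrite('pics/w2.png',a[:,:,::-1]); b,d2,Wt=snap('top'); c,d3,Ws=snap('scene')
np.savez('w2.npz',a=a,W=W,b=b,Wt=Wt,c=c,Ws=Ws)
```

```text
{'clock': 8.0, 'eef_pos': [0.5246, 0.2193, 0.2267], 'orientation': [-179.968, 42.1394, -157.2883], 'force': [0.2756, 0.9679, -1.2944], 'finger_gap': 0.0851, 'finger_force': 0.0, 'joint_pos': [17.5097, 2.7944, 113.765, 9.3902, 21.6807, -102.5986]}
```

View pics/w2.png

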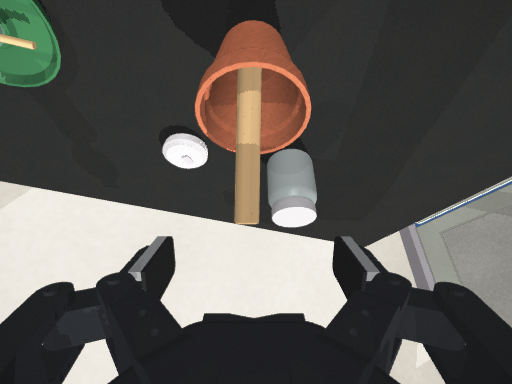

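The wrist view shows the stick standing in the pot with its upper end at (247,218), leaning outward. Next I measure it and plan the move to the plug.

Run:
```python
from h import *
z=np.load('w2.npz')
for n,ik,wk in(('wrist','a','W'),('scene','c','Ws')):
    im,q=z[ik],z[wk].reshape(-1,3)
    hs=cv2.cvtColor(im,cv2.COLOR_RGB2HSV).reshape(-1,3)
    m=(hs[:,0]>=12)&(hs[:,0]<30)&(hs[:,1]>60)&(hs[:,2]>80)&(q[:,2]>.03)&(q[:,2]<.3)&(np.hypot(q[:,0]-.57,q[:,1]-.24)<.12)
    w=q[m]; c=w.mean(0); v=np.linalg.svd(w-c,full_matrices=False)[2][0]; v*=-np.sign(v[2]); t=(w-c)@v
    print(n,m.sum(),'c',c.round(4),'e',v.round(3),'lean',np.degrees(np.arccos(-v[2])).round(1),'top t',np.percentile(t,1),t.max(),'top pt',(c+v*np.percentile(t,1)).round(4))
    H=q[:,2]; m=(H>.096)&(H<.106)&(np.hypot(q[:,0]-.541,q[:,1]-.226)<.07)&(hs[:,0]<12); w=q[m]
    print(' pot rim', cv2.minEnclosingCircle((w[:,:2]*1000).astype(np.float32)), m.sum())
p0,R0=pose()
R1=R.from_euler('xyz',[180,0,-169],degrees=True)
plan(np.array([.494,-.221,.12]),R1,14,dec=2)
```

```text
wrist 3818 c [0.5681 0.2312 0.1094] e [-0.461 -0.172 -0.87 ] lean 29.5 top t -0.07371799189945101 0.08034474182648826 top pt [0.6021 0.2439 0.1736]
 pot rim ((540.7056274414062, 224.49627685546875), 52.148948669433594) 1940
scene 214 c [0.5907 0.2324 0.1259] e [-0.532 -0.079 -0.843] lean 32.5 top t -0.05315388150257668 0.1001374445495202 top pt [0.619  0.2366 0.1707]
 pot rim ((544.8434448242188, 220.52816772460938), 54.14820098876953) 63
n 14 max shift 0.76 maxnorm mm 32.560098279949955 turn deg/row 3.098901969357752
[[0.39,-0.7,-0.1],[0.0053,0.052,0.0139],0],
[[0.38,-0.71,-0.07],[0.0053,0.052,0.0139],0],
[[0.37,-0.72,-0.05],[0.0053,0.052,0.0139],0],
[[0.37,-0.72,-0.03],[0.0053,0.052,0.0139],0],
[[0.36,-0.73,-0.01],[0.0053,0.052,0.0139],0],
[[0.35,-0.73,0.02],[0.0053,0.052,0.0139],0],
[[0.33,-0.74,0.04],[0.0053,0.052,0.0139],0],
[[0.33,-0.74,0.06],[0.0053,0.052,0.0139],0],
[[0.31,-0.74,0.08],[0.0053,0.052,0.0139],0],
[[0.29,-0.75,0.1],[0.0053,0.052,0.0139],0],
[[0.28,-0.75,0.12],[0.0053,0.052,0.0139],0],
[[0.26,-0.75,0.13],[0.0053,0.052,0.0139],0],
[[0.24,-0.76,0.16],[0.0053,0.052,0.0139],0],
[[0.23,-0.76,0.17],[0.0053,0.052,0.0139],0],
end [ 0.4939 -0.221   0.1199] [ 179.98    0.   -168.98]
```

arm_command:
  increments:
    - [[0.39,-0.7,-0.1],[0.0053,0.052,0.0139],0]
    - [[0.38,-0.71,-0.07],[0.0053,0.052,0.0139],0]
    - [[0.37,-0.72,-0.05],[0.0053,0.052,0.0139],0]
    - [[0.37,-0.72,-0.03],[0.0053,0.052,0.0139],0]
    - [[0.36,-0.73,-0.01],[0.0053,0.052,0.0139],0]
    - [[0.35,-0.73,0.02],[0.0053,0.052,0.0139],0]
    - [[0.33,-0.74,0.04],[0.0053,0.052,0.0139],0]
    - [[0.33,-0.74,0.06],[0.0053,0.052,0.0139],0]

```text
clock: 8.82
eef_pos: [0.5069, -0.0341, 0.1639]
orientation: [178.8, 17.8, -164.4]
force: [-0.1, 0.5, 0.2]
finger_gap: 0.0853
finger_force: 0.0
```

arm_command:
  increments:
    - [[0.31,-0.74,0.08],[0.0053,0.052,0.0139],0]
    - [[0.29,-0.75,0.1],[0.0053,0.052,0.0139],0]
    - [[0.28,-0.75,0.12],[0.0053,0.052,0.0139],0]
    - [[0.26,-0.75,0.13],[0.0053,0.052,0.0139],0]
    - [[0.24,-0.76,0.16],[0.0053,0.052,0.0139],0]
    - [[0.23,-0.76,0.17],[0.0053,0.052,0.0139],0]
    - [[0,0,0],[0,0,0],0]
    - [[0,0,0],[0,0,0],0]

```text
clock: 9.48
eef_pos: [0.4937, -0.2217, 0.1186]
orientation: [179.8, -0.0, -169.1]
force: [0.4, 1.0, -0.0]
finger_gap: 0.0855
finger_force: 0.0
```

Run:
```python
from h import *
s=st(); a,d,W=snap('wrist','w3.png'); np.savez('w3.npz',a=a,W=W)
q=W.reshape(-1,3); m=(q[:,2]>.033)&(q[:,2]<.046)&(np.hypot(q[:,0]-.494,q[:,1]+.221)<.035)
w=q[m]; print(m.sum(), cv2.minEnclosingCircle((w[:,:2]*1000).astype(np.float32)), np.median(w[:,2]))
m=(q[:,2]>.045)&(q[:,2]<.3); w=q[m]; print(m.sum(), w.min(0),w.max(0))
```

```text
{'clock': 9.4833, 'eef_pos': [0.4937, -0.2217, 0.1186], 'orientation': [179.8425, -0.0471, -169.0679], 'force': [0.4234, 1.022, -0.0334], 'finger_gap': 0.0855, 'finger_force': 0.0, 'joint_pos': [-28.107, 23.023, 95.2874, 0.1052, 61.8254, -129.0888]}
1132 ((493.7190246582031, -223.54388427734375), 17.31374168395996) 0.03982412523967138
48197 [ 0.42063371 -0.31531664  0.04503407] [ 0.61845316 -0.04768394  0.22246663]
```

The plug measures (0.494, -0.223) with a 17 mm radius, which confirms the medium one. Descend, grip high and lift.

arm_command:
  increments:
    - [[0,-0.03,0.8],[0,0,0],0]
    - [[0,0,0.8],[0,0,0],0]
    - [[0,0,0.6],[0,0,0],0]
    - [[0,0,0.26],[0,0,0],0]
    - [[0,0,0],[0,0,0],255]
    - [[0,0,0],[0,0,0],255]
    - [[0,0,0],[0,0,0],255]
    - [[0,0,0],[0,0,0],255]

```text
clock: 10.2
eef_pos: [0.4951, -0.2224, 0.024]
orientation: [-179.9, 0.2, -169.0]
force: [0.8, -1.1, -0.3]
finger_gap: 0.0388
finger_force: 0.0
```

arm_command:
  increments:
    - [[0,0,0],[0,0,0],255]
    - [[0,0,0],[0,0,0],255]
    - [[0,0,0],[0,0,0],255]

```text
clock: 10.45
eef_pos: [0.4952, -0.2225, 0.0242]
orientation: [-179.9, 0.2, -169.0]
force: [-1.8, 1.6, 9.6]
finger_gap: 0.032
finger_force: 58.9
```

Run:
```python
from h import *
s=st(); p0,R0=pose(s)
z=np.load('w2.npz')
p,C=plan(p0+[0,0,.2],R0,6,p0,R0,g=255,dec=2)
plan(np.array([.540,-.05,.21]),R.from_euler('xyz',[180,0,-169],degrees=True),6,p,C,g=255,dec=2)
```

```text
{'clock': 10.45, 'eef_pos': [0.4952, -0.2225, 0.0242], 'orientation': [-179.9318, 0.2217, -168.9769], 'force': [-1.7948, 1.5834, 9.6204], 'finger_gap': 0.032, 'finger_force': 58.8637, 'joint_pos': [-28.0981, 31.2494, 98.0117, 0.1127, 50.5239, -129.1926]}
n 6 max shift 0.84 maxnorm mm 33.602380868027794 turn deg/row 0.0
[[-0.0,-0.0,-0.83],[0.0,0.0,0.0],255],
[[-0.01,-0.0,-0.84],[0.0,0.0,0.0],255],
[[0.0,-0.0,-0.83],[0.0,0.0,0.0],255],
[[-0.0,-0.0,-0.83],[0.0,0.0,0.0],255],
[[-0.01,-0.0,-0.84],[0.0,0.0,0.0],255],
[[0.0,-0.01,-0.83],[0.0,0.0,0.0],255],
end [ 0.4952 -0.2226  0.2242] [-179.93    0.22 -168.98]
n 6 max shift 0.67 maxnorm mm 29.796644106341912 turn deg/row 0.036687199450282586
[[-0.32,0.67,0.06],[-0.0002,0.0006,0.0001],255],
[[-0.32,0.67,0.06],[-0.0002,0.0006,0.0001],255],
[[-0.32,0.67,0.06],[-0.0002,0.0006,0.0001],255],
[[-0.32,0.67,0.06],[-0.0002,0.0006,0.0001],255],
[[-0.32,0.67,0.06],[-0.0002,0.0006,0.0001],255],
[[-0.32,0.67,0.06],[-0.0002,0.0006,0.0001],255],
end [ 0.5399 -0.0501  0.2099] [ 1.8000e+02  2.0000e-02 -1.6901e+02]
```

arm_command:
  increments:
    - [[0,0,-0.4],[0,0,0],255]
    - [[0,0,-0.9],[0,0,0],255]
    - [[0,0,-0.9],[0,0,0],255]
    - [[0,0,-0.9],[0,0,0],255]
    - [[0,0,-0.9],[0,0,0],255]
    - [[0,0,-0.9],[0,0,0],255]
    - [[0,0,-0.5],[0,0,0],255]

```text
clock: 11.03
eef_pos: [0.4945, -0.2226, 0.2438]
orientation: [-179.8, 0.4, -169.0]
force: [0.0, -0.5, -0.9]
finger_gap: 0.0319
finger_force: 59.6
```

arm_command:
  increments:
    - [[-0.61,0.5,0],[0,0,0],255]
    - [[-0.61,0.5,0],[0,0,0],255]
    - [[-0.61,0.5,0],[0,0,0],255]
    - [[-0.61,0.5,0],[0,0,0],255]
    - [[-0.61,0.5,0],[0,0,0],255]
    - [[-0.61,0.5,0],[0,0,0],255]
    - [[-0.61,0.5,0],[0,0,0],255]
    - [[-0.61,0.5,0],[0,0,0],255]

```text
clock: 11.7
eef_pos: [0.6557, -0.0265, 0.2398]
orientation: [180.0, 0.2, -169.0]
force: [-0.2, -0.3, 0.1]
finger_gap: 0.0314
finger_force: 59.6
```

arm_command:
  increments:
    - [[0,0,0],[0,0,0],255]
    - [[0,0,0],[0,0,0],255]
    - [[0,0,0],[0,0,0],255]

```text
clock: 11.95
eef_pos: [0.6547, -0.0281, 0.2392]
orientation: [180.0, 0.1, -169.0]
force: [0.5, -0.5, -0.1]
finger_gap: 0.0318
finger_force: 59.6
```

Run:
```python
from h import *
s=st(); a,d,W=snap('wrist','w4.png'); np.savez('w4.npz',a=a,W=W)
q=W.reshape(-1,3); hs=cv2.cvtColor(a,cv2.COLOR_RGB2HSV).reshape(-1,3)
gr=(hs[:,0]>40)&(hs[:,0]<90)&(hs[:,1]>80)
near=np.hypot(q[:,0]-.606,q[:,1]+.03)
for lo,hi,nm in((.112,.1225,'collar'),(.010,.022,'tray')):
    w=q[gr&(q[:,2]>lo)&(q[:,2]<hi)&(near<(.04 if lo>.1 else .09))]; print(nm,len(w),cv2.minEnclosingCircle((w[:,:2]*1000).astype(np.float32)))
w=q[(near<.016)&(q[:,2]>.05)]; print('inside', len(w), np.percentile(w[:,2],[5,25,50,75,95]).round(4))
```

```text
{'clock': 11.95, 'eef_pos': [0.6547, -0.0281, 0.2392], 'orientation': [179.9916, 0.1099, -168.966], 'force': [0.5271, -0.4877, -0.1333], 'finger_gap': 0.0318, 'finger_force': 59.5971, 'joint_pos': [-5.677, 30.6506, 67.2636, 0.04, 81.983, -106.7166]}
collar 1056 ((610.3410034179688, -32.353267669677734), 31.114707946777344)
tray 1866 ((605.336181640625, -32.72229766845703), 69.91486358642578)
inside 678 [0.089  0.09   0.0905 0.091  0.0918]
```

View pics/w4.png

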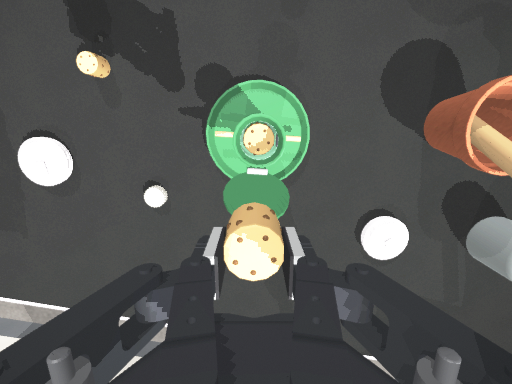

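Pixel (258,138) is the tube mouth with the stuck plug inside, and its top is at z≈0.0905. The held plug is at (254,245) and the lid at (256,195). I refine the held plug's offset and the tube's centre.

Run:
```python
from h import *
from scipy.optimize import least_squares
z=np.load('w4.npz'); a,W=z['a'],z['W']; q=W.reshape(-1,3); hs=cv2.cvtColor(a,cv2.COLOR_RGB2HSV).reshape(-1,3)
ct=np.array([.6054,-.0327])
gr=(hs[:,0]>40)&(hs[:,0]<90)&(hs[:,1]>80)
dd=np.hypot(q[:,0]-ct[0],q[:,1]-ct[1])
w=q[gr&(q[:,2]>.112)&(q[:,2]<.1225)&(dd<.032)&(q[:,0]<.622)]
# outer edge points by angle
def outer(w,c,f=max):
    an=np.degrees(np.arctan2(w[:,1]-c[1],w[:,0]-c[0]))//15; r=np.hypot(w[:,0]-c[0],w[:,1]-c[1])
    return np.array([w[an==k][np.argmax(r[an==k]) if f is max else np.argmin(r[an==k])] for k in np.unique(an)])
for f in (max,min):
    o=outer(w,ct,f); s=least_squares(lambda x:np.hypot(o[:,0]-x[0],o[:,1]-x[1])-x[2],[*ct,.025],loss='soft_l1',f_scale=.001); print('collar',f.__name__,s.x.round(4))
w=q[(dd<.017)&(q[:,2]>.085)&(q[:,2]<.095)]; print('stuck plug',cv2.minEnclosingCircle((w[:,:2]*1000).astype(np.float32)))
p0,R0=pose()
w=q[(hs[:,0]>8)&(hs[:,0]<30)&(hs[:,1]>40)&(q[:,2]>.2)&(np.hypot(q[:,0]-p0[0],q[:,1]-p0[1])<.03)]
zt=np.percentile(w[:,2],95); t=w[w[:,2]>zt-.003]; print('held top z',zt,cv2.minEnclosingCircle((t[:,:2]*1000).astype(np.float32)),'tcp',p0)
# lid
w=q[gr&(q[:,2]>.125)&(q[:,2]<.2)&(dd<.1)]; print('lid mean',w.mean(0),'zmax',w[:,2].max(), 'yaw',np.degrees(np.arctan2(w[:,1].mean()-ct[1],w[:,0].mean()-ct[0])))
```

```text
collar max [ 0.6049 -0.0328  0.0259]
collar min [ 0.6054 -0.0328  0.0199]
stuck plug ((605.5098266601562, -32.849647521972656), 16.821489334106445)
held top z 0.2556036288028873 ((653.9720458984375, -29.19036293029785), 17.026464462280273) tcp [ 0.65461389 -0.02861673  0.23932285]
lid mean [ 0.65088969 -0.02693923  0.14276645] zmax 0.16406766796678854 yaw 7.217458359366392
```

arm_command:
  increments:
    - [[0.4,0.05,0],[0,0,0],255]
    - [[0.4,0.05,0],[0,0,0],255]
    - [[0.41,0.045,0],[0,0,0],255]
    - [[0,0,0],[0,0,0],255]
    - [[0,0,0.6],[0,0,0],255]
    - [[0,0,0.6],[0,0,0],255]
    - [[0,0,0.6],[0,0,0],255]
    - [[0,0,0],[0,0,0],255]

```text
clock: 12.67
eef_pos: [0.6047, -0.032, 0.1625]
orientation: [179.9, -0.3, -169.0]
force: [-0.5, 0.4, -0.7]
finger_gap: 0.0318
finger_force: 59.6
```

arm_command:
  increments:
    - [[0,0,0.22],[0,0,0],255]
    - [[0,0,0.22],[0,0,0],255]
    - [[0,0,0.22],[0,0,0],255]
    - [[0,0,0.22],[0,0,0],255]
    - [[0,0,0.22],[0,0,0],255]
    - [[0,0,0],[0,0,0],255]

```text
clock: 13.17
eef_pos: [0.6059, -0.0313, 0.1207]
orientation: [179.9, -0.0, -169.0]
force: [-0.5, 0.1, -0.4]
finger_gap: 0.0314
finger_force: 59.6
```

Run:
```python
from h import *
s=st()
```

```text
{'clock': 13.1667, 'eef_pos': [0.6059, -0.0313, 0.1207], 'orientation': [179.9346, -0.0479, -168.9755], 'force': [-0.5287, 0.094, -0.3503], 'finger_gap': 0.0314, 'finger_force': 59.6171, 'joint_pos': [-6.44, 30.4257, 83.8771, 0.0526, 65.7625, -107.4861]}
```

Seated in the tube without contact force. Release and retreat upward.

arm_command:
  increments:
    - [[0,0,0],[0,0,0],150]
    - [[0,0,0],[0,0,0],150]
    - [[0,0,0],[0,0,0],150]
    - [[0,0,0],[0,0,0],100]
    - [[0,0,0],[0,0,0],50]
    - [[0,0,-0.5],[0,0,0],0]
    - [[0,0,-0.9],[0,0,0],0]
    - [[0,0,-0.9],[0,0,0],0]

```text
clock: 13.83
eef_pos: [0.6059, -0.0314, 0.2152]
orientation: [179.9, -0.0, -169.0]
force: [0.3, -0.1, 1.5]
finger_gap: 0.0856
finger_force: 0.0
```

arm_command:
  increments:
    - [[-0.4,0,-0.6],[0,0,0],0]
    - [[-0.4,0,-0.2],[0,0,0],0]
    - [[0,0,0],[0,0,0],0]
    - [[0,0,0],[0,0,0],0]

```text
clock: 14.17
eef_pos: [0.6379, -0.0253, 0.2465]
orientation: [180.0, 0.1, -169.0]
force: [-0.2, -0.9, -0.6]
finger_gap: 0.0855
finger_force: 0.0
```

Run:
```python
from h import *
s=st(); a,d,W=snap('wrist','w5.png'); np.savez('w5.npz',a=a,W=W)
q=W.reshape(-1,3); hs=cv2.cvtColor(a,cv2.COLOR_RGB2HSV).reshape(-1,3); dd=np.hypot(q[:,0]-.6054,q[:,1]+.0328)
w=q[(dd<.017)&(q[:,2]>.05)&(q[:,2]<.2)]; print('z',np.percentile(w[:,2],[5,50,95])); t=w[w[:,2]>np.percentile(w[:,2],95)-.003];print(cv2.minEnclosingCircle((t[:,:2]*1000).astype(np.float32)))
# stick
m=(hs[:,0]>=12)&(hs[:,0]<30)&(hs[:,1]>60)&(hs[:,2]>80)&(q[:,2]>.105)&(q[:,2]<.3)&(np.hypot(q[:,0]-.58,q[:,1]-.24)<.09); w=q[m];print('stick px',m.sum())
if m.sum()>50:
    c=w.mean(0); v=np.linalg.svd(w-c,full_matrices=False)[2][0]; v*=-np.sign(v[2]);print(c,v)
b,d2,Wt=snap('top'); np.savez('t5.npz',b=b,W=Wt); hs=cv2.cvtColor(b,cv2.COLOR_RGB2HSV).reshape(-1,3);q=Wt.reshape(-1,3)
m=(hs[:,0]>=12)&(hs[:,0]<30)&(hs[:,1]>40)&(hs[:,2]>80)&(q[:,2]>.06)&(q[:,2]<.3)&(np.hypot(q[:,0]-.58,q[:,1]-.24)<.09); w=q[m];print('top stick px',m.sum())
c=w.mean(0); v=np.linalg.svd(w-c,full_matrices=False)[2][0]; v*=-np.sign(v[2]);print(c,v,w.max(0))
cv2.imwrite('pics/t5.png',np.hstack([cv2.resize(b[130:290,100:300],(500,400)),cv2.resize(a,(300,400))])[:,:,::-1])
```

```text
{'clock': 14.1667, 'eef_pos': [0.6379, -0.0253, 0.2465], 'orientation': [179.9787, 0.0979, -168.9594], 'force': [-0.1615, -0.8732, -0.6137], 'finger_gap': 0.0855, 'finger_force': 0.0, 'joint_pos': [-5.5744, 28.0975, 70.0709, 0.0489, 81.7439, -106.622]}
z [0.11309916 0.13016138 0.13141161]
((605.4657592773438, -32.12809371948242), 16.664058685302734)
stick px 707
[0.58008122 0.22649014 0.11811771] [-0.78008644 -0.03242484 -0.62483099]
top stick px 278
[0.56469486 0.23012839 0.11577226] [-0.65883349 -0.20917653 -0.72262273] [0.62134631 0.27754299 0.18128797]
```

View pics/t5.png

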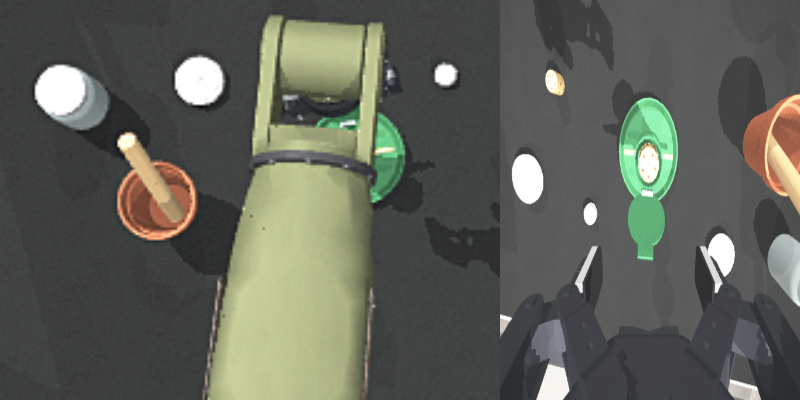

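The left panel shows the stick leaning in the pot with its top at (128,142). The right panel shows the plug seated in the tube mouth at (648,165), with its top at z≈0.131 as expected. Now go above the stick and look.

Run:
```python
from h import *
plan(np.array([.592,.2445,.25]),R.from_euler('xyz',[180,0,-159.5],degrees=True),9,dec=2)
```

```text
n 9 max shift 0.76 maxnorm mm 30.615028989043928 turn deg/row 1.0542579124310505
[[-0.02,0.76,-0.01],[0.0001,-0.0,-0.0184],0],
[[-0.03,0.76,-0.01],[0.0001,-0.0,-0.0184],0],
[[-0.05,0.76,-0.01],[0.0001,-0.0,-0.0184],0],
[[-0.07,0.76,-0.02],[0.0001,-0.0,-0.0184],0],
[[-0.07,0.75,-0.01],[0.0001,-0.0,-0.0184],0],
[[-0.09,0.76,-0.01],[0.0001,-0.0,-0.0184],0],
[[-0.11,0.75,-0.01],[0.0001,-0.0,-0.0184],0],
[[-0.11,0.75,-0.01],[0.0001,-0.0,-0.0184],0],
[[-0.14,0.75,-0.02],[0.0001,-0.0,-0.0184],0],
end [0.5922 0.2446 0.2502] [ 1.8000e+02 -1.0000e-02 -1.5949e+02]
```

arm_command:
  increments:
    - [[-0.02,0.76,-0.01],[0,0,-0.0184],0]
    - [[-0.03,0.76,-0.01],[0,0,-0.0184],0]
    - [[-0.05,0.76,-0.01],[0,0,-0.0184],0]
    - [[-0.07,0.76,-0.02],[0,0,-0.0184],0]
    - [[-0.07,0.75,-0.01],[0,0,-0.0184],0]
    - [[-0.09,0.76,-0.01],[0,0,-0.0184],0]
    - [[-0.11,0.75,-0.01],[0,0,-0.0184],0]
    - [[-0.11,0.75,-0.01],[0,0,-0.0184],0]

```text
clock: 14.93
eef_pos: [0.5965, 0.2155, 0.2497]
orientation: [180.0, 0.0, -160.5]
force: [0.1, -0.7, -0.2]
finger_gap: 0.0855
finger_force: 0.0
```

arm_command:
  increments:
    - [[-0.14,0.75,-0.02],[0,0,-0.0184],0]
    - [[0,0,0],[0,0,0],0]
    - [[0,0,0],[0,0,0],0]
    - [[0,0,0],[0,0,0],0]

```text
clock: 15.27
eef_pos: [0.5925, 0.244, 0.2506]
orientation: [-180.0, 0.0, -159.5]
force: [0.1, -1.2, -0.8]
finger_gap: 0.0853
finger_force: 0.0
```

```bash
cat >> h.py <<'E'
from scipy.optimize import least_squares
def fitstick(im,W,c0,e0,rad=.03,zmin=.05,r0=.0125):
    """fit cylinder axis of radius r0 to stick-coloured points near the line c0,e0"""
    q=W.reshape(-1,3); hs=cv2.cvtColor(im,cv2.COLOR_RGB2HSV).reshape(-1,3)
    m=(hs[:,0]>=11)&(hs[:,0]<30)&(hs[:,1]>50)&(hs[:,2]>70)&(q[:,2]>zmin); q=q[m]
    e0=e0/np.linalg.norm(e0); t=(q-c0)@e0; dd=np.linalg.norm(q-c0-t[:,None]*e0,axis=1); q=q[(dd<rad)&(abs(t)<.12)]
    b=np.linalg.svd(e0[None])[2][1:]
    def ax(x): e=e0+b.T@x[2:]; return c0+b.T@x[:2],e/np.linalg.norm(e)
    def f(x):
        c,e=ax(x); v=q-c; return np.linalg.norm(v-(v@e)[:,None]*e,axis=1)-r0
    s=least_squares(f,np.zeros(4),loss='soft_l1',f_scale=.001); c,e=ax(s.x); t=(q-c)@e
    ok=abs(f(s.x))<.004; tt=t[ok]
    print('stick n',len(q),ok.sum(),'rms',np.sqrt(np.mean(f(s.x)[ok]**2)).round(5),'lean',np.degrees(np.arccos(-e[2])).round(2),'az',np.degrees(np.arctan2(-e[1],-e[0])).round(2))
    return c,e,c+e*np.percentile(tt,.5)
E
python3 - <<'E'
from h import *
s=st(); a,d,W=snap('wrist','w6.png'); np.savez('w6.npz',a=a,W=W)
c0=np.array([.572,.238,.105]); e0=np.array([-.48,-.18,-.857])
c,e,U=fitstick(a,W,c0,e0); print('wrist U',U,e)
z=np.load('t5.npz'); c,e,U=fitstick(z['b'],z['W'],c0,e0); print('top U',U,e)
E
```

```text
{'clock': 15.2667, 'eef_pos': [0.5925, 0.244, 0.2506], 'orientation': [-179.9982, 0.0254, -159.4989], 'force': [0.0996, -1.2468, -0.7673], 'finger_gap': 0.0853, 'finger_force': 0.0, 'joint_pos': [19.1121, 28.3393, 69.1829, -0.0012, 82.4524, -91.3889]}
stick n 2069 1969 rms 0.00041 lean 29.52 az 20.48
wrist U [0.61053034 0.24716411 0.16932641] [-0.46157986 -0.17237195 -0.87019075]
stick n 236 229 rms 0.00159 lean 29.29 az 20.62
top U [0.61133993 0.24881668 0.17121988] [-0.45790862 -0.17230196 -0.87214204]
```

arm_command:
  increments:
    - [[-0.02,-0.09,0.76],[0,0,0],0]
    - [[0,0,0.8],[0,0,0],0]
    - [[0,0,0.8],[0,0,0],0]
    - [[0,0,0.6],[0,0,0],0]
    - [[0,0,0.2],[0,0,0],0]
    - [[0,0,0],[0,0,0],120]
    - [[0,0,0],[0,0,0],255]
    - [[0,0,0],[0,0,0],255]

```text
clock: 15.98
eef_pos: [0.5959, 0.2416, 0.127]
orientation: [180.0, 0.3, -159.5]
force: [0.9, 0.6, 0.6]
finger_gap: 0.0517
finger_force: 0.0
```

arm_command:
  increments:
    - [[0,0,0],[0,0,0],255]
    - [[0,0,0],[0,0,0],255]
    - [[0,0,0],[0,0,0],255]
    - [[0,0,0],[0,0,0],255]

```text
clock: 16.32
eef_pos: [0.5955, 0.2418, 0.1259]
orientation: [180.0, 0.2, -159.5]
force: [0.8, 0.4, 5.3]
finger_gap: 0.024
finger_force: 58.5
```

Run:
```python
from h import *
s=st(); p0,R0=pose(s)
U=np.array([.6105,.2472,.1695]); e=np.array([-.4616,-.1724,-.8702])
et=R0.inv().apply(e); Ut=R0.inv().apply(U-p0); print('e_t',et.round(4),'U_t',Ut.round(4))
np.savez('grip2.npz',et=et,Ut=Ut)
# lift along -e by .13
p,C=plan(p0-.13*e,R0,5,p0,R0,g=255,dec=2)
# stick vertical over tube
r=np.radians; az=r(-3.1); out=np.array([np.cos(az),np.sin(az),0]); zt=out*np.sin(r(29.5))-UP*np.cos(r(29.5))
R1=frame([-np.sin(az),np.cos(az),0],zt)
ev=R1.apply(et); print('e world',ev)
# refine so stick exactly vertical
R1=R.align_vectors([[0,0,-1]],[ev])[0]*R1; print(R1.apply(et),R1.as_euler('xyz',degrees=True))
def tcp(Bxyz): return np.array(Bxyz)-R1.apply(Ut+.18*et)
T=tcp([.6054,-.0328,.20]); print('hover',T)
plan(T,R1,12,p,C,g=255,dec=2)
```

```text
{'clock': 16.3167, 'eef_pos': [0.5955, 0.2418, 0.1259], 'orientation': [179.9974, 0.2027, -159.4845], 'force': [0.8317, 0.4444, 5.2554], 'finger_gap': 0.024, 'finger_force': 58.4983, 'joint_pos': [18.8322, 34.2752, 77.0749, 0.0091, 68.4474, -91.6866]}
e_t [4.958e-01 3.000e-04 8.685e-01] U_t [-0.0161 -0.0002 -0.0435]
n 5 max shift 0.57 maxnorm mm 26.147275192646745 turn deg/row 0.0
[[-0.32,-0.0,-0.56],[0.0,0.0,0.0],255],
[[-0.32,-0.0,-0.57],[0.0,0.0,0.0],255],
[[-0.33,-0.0,-0.56],[0.0,0.0,0.0],255],
[[-0.32,-0.0,-0.57],[0.0,0.0,0.0],255],
[[-0.32,-0.0,-0.56],[0.0,0.0,0.0],255],
end [0.6554 0.2642 0.239 ] [ 180.      0.2  -159.48]
e world [-3.87251135e-03  4.77943053e-04 -1.00001457e+00]
[-1.11799743e-16  1.61873526e-19 -1.00002218e+00] [-179.98233048   29.72302923  176.90873082]
hover [ 0.61298747 -0.03301832  0.33422283]
n 12 max shift 0.63 maxnorm mm 26.575176386996944 turn deg/row 3.1343148078430385
[[0.3,-0.55,-0.2],[0.009,-0.0423,0.0335],255],
[[0.27,-0.56,-0.21],[0.009,-0.0423,0.0335],255],
[[0.25,-0.57,-0.21],[0.009,-0.0423,0.0335],255],
[[0.21,-0.58,-0.22],[0.009,-0.0423,0.0335],255],
[[0.19,-0.59,-0.22],[0.009,-0.0423,0.0335],255],
[[0.16,-0.6,-0.22],[0.009,-0.0423,0.0335],255],
[[0.12,-0.6,-0.22],[0.009,-0.0423,0.0335],255],
[[0.1,-0.61,-0.22],[0.009,-0.0423,0.0335],255],
[[0.07,-0.61,-0.22],[0.009,-0.0423,0.0335],255],
[[0.04,-0.62,-0.22],[0.009,-0.0423,0.0335],255],
[[0.01,-0.62,-0.21],[0.009,-0.0423,0.0335],255],
[[-0.02,-0.63,-0.21],[0.009,-0.0423,0.0335],255],
end [ 0.6129 -0.0332  0.3342] [-179.96   29.71  176.94]
```

arm_command:
  increments:
    - [[-0.32,0,-0.56],[0,0,0],255]
    - [[-0.32,0,-0.57],[0,0,0],255]
    - [[-0.33,0,-0.56],[0,0,0],255]
    - [[-0.32,0,-0.57],[0,0,0],255]
    - [[-0.32,0,-0.56],[0,0,0],255]
    - [[0.3,-0.55,-0.2],[0.009,-0.0423,0.0335],255]
    - [[0.27,-0.56,-0.21],[0.009,-0.0423,0.0335],255]
    - [[0.25,-0.57,-0.21],[0.009,-0.0423,0.0335],255]

```text
clock: 16.98
eef_pos: [0.6444, 0.1891, 0.2614]
orientation: [-178.8, 7.5, -165.2]
force: [0.5, 0.4, -1.3]
finger_gap: 0.0235
finger_force: 58.7
```

arm_command:
  increments:
    - [[0.21,-0.58,-0.22],[0.009,-0.0423,0.0335],255]
    - [[0.19,-0.59,-0.22],[0.009,-0.0423,0.0335],255]
    - [[0.16,-0.6,-0.22],[0.009,-0.0423,0.0335],255]
    - [[0.12,-0.6,-0.22],[0.009,-0.0423,0.0335],255]
    - [[0.1,-0.61,-0.22],[0.009,-0.0423,0.0335],255]
    - [[0.07,-0.61,-0.22],[0.009,-0.0423,0.0335],255]
    - [[0.04,-0.62,-0.22],[0.009,-0.0423,0.0335],255]
    - [[0.01,-0.62,-0.21],[0.009,-0.0423,0.0335],255]

```text
clock: 17.65
eef_pos: [0.6159, -0.0093, 0.3257]
orientation: [-179.4, 27.3, 179.0]
force: [0.5, -0.2, -0.8]
finger_gap: 0.0237
finger_force: 58.7
```

arm_command:
  increments:
    - [[-0.02,-0.63,-0.21],[0.009,-0.0423,0.0335],255]
    - [[0,0,0],[0,0,0],255]
    - [[0,0,0],[0,0,0],255]
    - [[0,0,0],[0,0,0],255]

```text
clock: 17.98
eef_pos: [0.6127, -0.0329, 0.3331]
orientation: [-179.9, 29.6, 177.0]
force: [0.1, 0.1, -0.8]
finger_gap: 0.0235
finger_force: 58.9
```

Run:
```python
from h import *
s=st(); p0,R0=pose(s); z=np.load('grip2.npz'); et,Ut=z['et'],z['Ut']
U=p0+R0.apply(Ut); e=R0.apply(et); print('model U',U.round(4),'B',(U+.18*e).round(4),'e',e.round(3))
for n in('wrist','scene'):
    a,d,W=snap(n); c,ef,Uf=fitstick(a,W,U+.09*e,e,rad=.03,zmin=.15); print(n,'e',ef.round(4),'pt at mid',(c+ef*((U+.09*e-c)@ef)).round(4),'vs',(U+.09*e).round(4))
    q=W.reshape(-1,3);dd=np.hypot(q[:,0]-.6054,q[:,1]+.0328); w=q[(dd<.017)&(q[:,2]>.1)&(q[:,2]<.15)]
    if len(w)>20: print('plug top',len(w),np.median(w[:,2]))
p=p0
plan(np.array(p0)-[0,0,.06],R0,4,p0,R0,g=255)
```

```text
{'clock': 17.9833, 'eef_pos': [0.6127, -0.0329, 0.3331], 'orientation': [-179.9262, 29.5654, 176.9746], 'force': [0.0732, 0.0545, -0.8274], 'finger_gap': 0.0235, 'finger_force': 58.8953, 'joint_pos': [-7.3115, 7.1029, 90.0253, 2.5411, 53.3973, -95.2453]}
model U [ 0.6052 -0.0327  0.3789] B [ 0.6047 -0.0328  0.1989] e [-0.003 -0.001 -1.   ]
stick n 8279 8197 rms 0.00054 lean 0.29 az 4.99
wrist e [-5.1e-03 -4.0e-04 -1.0e+00] pt at mid [ 0.6056 -0.0333  0.2889] vs [ 0.605  -0.0327  0.2889]
plug top 843 0.12996036649966874
stick n 449 397 rms 0.00172 lean 0.34 az 131.21
scene e [ 0.0039 -0.0045 -1.    ] pt at mid [ 0.6079 -0.0325  0.2889] vs [ 0.605  -0.0327  0.2889]
plug top 70 0.12766038501436827
n 4 max shift 0.327 maxnorm mm 15.028186850049476 turn deg/row 0.0
[[0.185,0.0,0.326],[0.0,0.0,0.0],255],
[[0.185,0.001,0.326],[0.0,0.0,0.0],255],
[[0.185,0.0,0.327],[0.0,0.0,0.0],255],
[[0.185,0.001,0.326],[0.0,0.0,0.0],255],
end [ 0.6127 -0.0329  0.2731] [-179.93   29.57  176.97]
```

The stick is vertical and centred over the tube. Descend, then press in small steps.

arm_command:
  increments:
    - [[0.198,0,0.348],[0,0,0],255]
    - [[0.198,0,0.348],[0,0,0],255]
    - [[0.198,0,0.348],[0,0,0],255]
    - [[0.198,0,0.348],[0,0,0],255]
    - [[0,0,0],[0,0,0],255]
    - [[0.049,0,0.087],[0,0,0],255]
    - [[0.049,0,0.087],[0,0,0],255]
    - [[0.049,0,0.087],[0,0,0],255]

```text
clock: 18.75
eef_pos: [0.6135, -0.033, 0.2587]
orientation: [-179.9, 29.8, 177.0]
force: [-0.9, 2.2, 5.7]
finger_gap: 0.0235
finger_force: 59.4
```

arm_command:
  increments:
    - [[0.049,0,0.087],[0,0,0],255]
    - [[0.049,0,0.087],[0,0,0],255]
    - [[0.049,0,0.087],[0,0,0],255]
    - [[0.049,0,0.087],[0,0,0],255]
    - [[0.049,0,0.087],[0,0,0],255]
    - [[0,0,0],[0,0,0],255]

```text
clock: 19.25
eef_pos: [0.6132, -0.0331, 0.2378]
orientation: [-179.9, 29.7, 177.0]
force: [0.3, 0.2, 0.6]
finger_gap: 0.0238
finger_force: 59.2
```

```bash
cat >> h.py <<'E'
def stk():
    s=st(); p0,R0=pose(s); z=np.load('grip2.npz'); e=R0.apply(z['et']); U=p0+R0.apply(z['Ut']); print('model B',(U+.18*e).round(4),'e',e.round(3))
E
python3 - <<'E'
from h import *
stk()
E
```

```text
{'clock': 19.25, 'eef_pos': [0.6132, -0.0331, 0.2378], 'orientation': [-179.9309, 29.6869, 176.965], 'force': [0.3195, 0.1747, 0.5692], 'finger_gap': 0.0238, 'finger_force': 59.2172, 'joint_pos': [-7.3336, 11.2505, 98.0883, 3.1334, 41.0817, -96.0989]}
model B [ 0.6055 -0.033   0.1036] e [-0.001 -0.001 -1.   ]
```

arm_command:
  increments:
    - [[0.049,0,0.087],[0,0,0],255]
    - [[0.049,0,0.087],[0,0,0],255]
    - [[0.012,0,0.022],[0,0,0],255]
    - [[0.012,0,0.022],[0,0,0],255]
    - [[0,0,0],[0,0,0],255]

```text
clock: 19.67
eef_pos: [0.6132, -0.0333, 0.2277]
orientation: [-179.9, 29.7, 177.0]
force: [-0.3, 1.1, 3.8]
finger_gap: 0.0237
finger_force: 59.5
```

Run:
```python
from h import *
stk()
```

```text
{'clock': 19.6667, 'eef_pos': [0.6132, -0.0333, 0.2277], 'orientation': [-179.9243, 29.6654, 176.9603], 'force': [-0.2744, 1.1483, 3.8267], 'finger_gap': 0.0237, 'finger_force': 59.4999, 'joint_pos': [-7.3456, 11.8543, 98.7707, 3.2087, 39.8185, -96.2086]}
model B [ 0.6054 -0.0332  0.0935] e [-0.001 -0.001 -1.   ]
```

arm_command:
  increments:
    - [[0.012,0,0.022],[0,0,0],255]
    - [[0,0,0],[0,0,0],255]

```text
clock: 19.83
eef_pos: [0.6134, -0.0333, 0.2271]
orientation: [-179.9, 29.7, 177.0]
force: [-0.6, 1.5, 6.5]
finger_gap: 0.0239
finger_force: 59.7
```

arm_command:
  increments:
    - [[0.012,0,0.022],[0,0,0],255]
    - [[0,0,0],[0,0,0],255]

```text
clock: 20.0
eef_pos: [0.6138, -0.0334, 0.2271]
orientation: [-179.9, 29.8, 177.0]
force: [-1.9, 1.2, 13.0]
finger_gap: 0.0235
finger_force: 60.1
```

Run:
```python
from h import *
stk()
```

```text
{'clock': 20.0, 'eef_pos': [0.6138, -0.0334, 0.2271], 'orientation': [-179.9119, 29.8253, 176.9627], 'force': [-1.8511, 1.2394, 13.0217], 'finger_gap': 0.0235, 'finger_force': 60.1457, 'joint_pos': [-7.3476, 11.9192, 98.83, 3.2283, 39.5345, -96.2319]}
model B [ 0.6064 -0.0333  0.0929] e [ 0.002 -0.001 -1.   ]
```

Hard stop at 13 N with the stick's end at z≈0.093, so the plugs are on the bottom. Hold briefly, raise, and plan the return to the pot.

arm_command:
  increments:
    - [[0,0,0],[0,0,0],255]
    - [[0,0,0],[0,0,0],255]
    - [[-0.1,0,-0.174],[0,0,0],255]
    - [[-0.35,0,-0.609],[0,0,0],255]
    - [[-0.45,0,-0.783],[0,0,0],255]
    - [[-0.45,0,-0.783],[0,0,0],255]
    - [[0,0,0],[0,0,0],255]
    - [[0,0,0],[0,0,0],255]

```text
clock: 20.67
eef_pos: [0.6136, -0.0334, 0.3354]
orientation: [-179.9, 29.7, 177.0]
force: [-0.7, -0.3, -1.1]
finger_gap: 0.0237
finger_force: 59.1
```

Run:
```python
from h import *
stk(); p0,R0=pose(); z=np.load('grip2.npz'); et,Ut=z['et'],z['Ut']
U=p0+R0.apply(Ut); e=R0.apply(et)
a,d,W=snap('wrist','w7.png'); c,ef,Uf=fitstick(a,W,U+.09*e,e,zmin=.13); print('fit e',ef.round(4),'mid',(c+ef*((U+.09*e-c)@ef)).round(4),(U+.09*e).round(4))
q=W.reshape(-1,3);dd=np.hypot(q[:,0]-.6054,q[:,1]+.0328); w=q[(dd<.015)&(q[:,2]>.05)&(q[:,2]<.15)]; print('in tube z',len(w),np.percentile(w[:,2],[5,25,50,75,95]).round(4))
z6=np.load('w6.npz'); q=z6['W'].reshape(-1,3); hs=cv2.cvtColor(z6['a'],cv2.COLOR_RGB2HSV).reshape(-1,3)
w=q[(q[:,2]>.096)&(q[:,2]<.106)&(np.hypot(q[:,0]-.541,q[:,1]-.226)<.07)&(hs[:,0]<11)]; print('rim',len(w),cv2.minEnclosingCircle((w[:,:2]*1000).astype(np.float32)))
# free z of stick bottom in wrist view?
pot=np.array([.541,.2255,0]); az=np.radians(20.5); out=np.array([np.cos(az),np.sin(az),0]); tg=np.array([-np.sin(az),np.cos(az),0]); th=np.radians(28)
e2=-out*np.sin(th)-UP*np.cos(th)
M=np.stack([et/np.linalg.norm(et),[0,1,0]]); R1=R.align_vectors([e2,tg],M,weights=[100,1])[0]
B=pot+out*(-.0148)+UP*.0185
T=B-R1.apply(Ut+.18*et); print('T',T,R1.as_euler('xyz',degrees=True),'e2',e2,R1.apply(et))
p,C=plan(T-.12*e2,R1,12,p0,R0,g=255,dec=2)
plan(T,R1,6,p,C,g=255,dec=2)
```

```text
{'clock': 20.6667, 'eef_pos': [0.6136, -0.0334, 0.3354], 'orientation': [-179.8922, 29.7455, 176.9743], 'force': [-0.6914, -0.2772, -1.0776], 'finger_gap': 0.0237, 'finger_force': 59.0958, 'joint_pos': [-7.3364, 7.0842, 89.7959, 2.5264, 53.4638, -95.2488]}
model B [ 0.6061 -0.0333  0.2012] e [ 0.    -0.001 -1.   ]
stick n 8289 8207 rms 0.00054 lean 0.11 az 18.33
fit e [-1.8e-03 -6.0e-04 -1.0e+00] mid [ 0.6066 -0.0337  0.2912] [ 0.606  -0.0332  0.2912]
in tube z 482 [0.0926 0.0932 0.0938 0.0943 0.0951]
rim 388 ((540.9364013671875, 224.89781188964844), 51.71843719482422)
T [0.59236896 0.24491102 0.1334493 ] [-179.98657944    1.72302952 -159.49246386] e2 [-0.43974096 -0.16441241 -0.88294759] [-0.43975164 -0.16441357 -0.88296718]
n 12 max shift 0.63 maxnorm mm 26.487733009829284 turn deg/row 3.035676175983774
[[0.07,0.62,0.19],[-0.0095,0.0401,-0.0333],255],
[[0.04,0.63,0.2],[-0.0095,0.0401,-0.0333],255],
[[0.02,0.62,0.2],[-0.0095,0.0401,-0.0333],255],
[[-0.02,0.62,0.21],[-0.0095,0.0401,-0.0333],255],
[[-0.04,0.62,0.21],[-0.0095,0.0401,-0.0333],255],
[[-0.08,0.61,0.22],[-0.0095,0.0401,-0.0333],255],
[[-0.1,0.61,0.22],[-0.0095,0.0401,-0.0333],255],
[[-0.13,0.6,0.22],[-0.0095,0.0401,-0.0333],255],
[[-0.16,0.6,0.22],[-0.0095,0.0401,-0.0333],255],
[[-0.19,0.59,0.22],[-0.0095,0.0401,-0.0333],255],
[[-0.22,0.58,0.22],[-0.0095,0.0401,-0.0333],255],
[[-0.25,0.57,0.21],[-0.0095,0.0401,-0.0333],255],
end [0.6452 0.2648 0.2396] [-179.98    1.75 -159.5 ]
n 6 max shift 0.44 maxnorm mm 20.242529486207992 turn deg/row 0.005729577951308232
[[0.25,-0.0,0.43],[-0.0,0.0001,-0.0],255],
[[0.25,-0.0,0.44],[-0.0,0.0001,-0.0],255],
[[0.25,-0.0,0.43],[-0.0,0.0001,-0.0],255],
[[0.24,-0.0,0.44],[-0.0,0.0001,-0.0],255],
[[0.25,-0.0,0.43],[-0.0,0.0001,-0.0],255],
[[0.25,-0.0,0.44],[-0.0,0.0001,-0.0],255],
end [0.5923 0.245  0.1334] [-179.98    1.72 -159.5 ]
```

The plug top in the tube reads z=0.094, which is fully down. Return the stick to the pot.

arm_command:
  increments:
    - [[0.07,0.62,0.19],[-0.0095,0.0401,-0.0333],255]
    - [[0.04,0.63,0.2],[-0.0095,0.0401,-0.0333],255]
    - [[0.02,0.62,0.2],[-0.0095,0.0401,-0.0333],255]
    - [[-0.02,0.62,0.21],[-0.0095,0.0401,-0.0333],255]
    - [[-0.04,0.62,0.21],[-0.0095,0.0401,-0.0333],255]
    - [[-0.08,0.61,0.22],[-0.0095,0.0401,-0.0333],255]
    - [[-0.1,0.61,0.22],[-0.0095,0.0401,-0.0333],255]
    - [[-0.13,0.6,0.22],[-0.0095,0.0401,-0.0333],255]

```text
clock: 21.38
eef_pos: [0.6336, 0.1663, 0.2674]
orientation: [-178.7, 10.6, -167.0]
force: [0.4, -0.1, -0.1]
finger_gap: 0.0233
finger_force: 59.2
```

arm_command:
  increments:
    - [[-0.16,0.6,0.22],[-0.0095,0.0401,-0.0333],255]
    - [[-0.19,0.59,0.22],[-0.0095,0.0401,-0.0333],255]
    - [[-0.22,0.58,0.22],[-0.0095,0.0401,-0.0333],255]
    - [[-0.25,0.57,0.21],[-0.0095,0.0401,-0.0333],255]
    - [[0,0,0],[0,0,0],255]
    - [[0,0,0],[0,0,0],255]
    - [[0,0,0],[0,0,0],255]

```text
clock: 21.97
eef_pos: [0.6446, 0.2645, 0.2366]
orientation: [180.0, 1.5, -159.5]
force: [-0.4, -0.6, -1.0]
finger_gap: 0.0236
finger_force: 59.2
```

Run:
```python
from h import *
stk()
```

```text
{'clock': 21.9667, 'eef_pos': [0.6446, 0.2645, 0.2366], 'orientation': [179.9622, 1.5408, -159.5312], 'force': [-0.3603, -0.5975, -1.0143], 'finger_gap': 0.0236, 'finger_force': 59.1502, 'joint_pos': [19.2721, 35.7365, 59.8388, 0.0705, 82.885, -91.205]}
model B [0.579  0.2399 0.1219] e [-0.443 -0.164 -0.881]
```

arm_command:
  increments:
    - [[0.25,0,0.43],[0,0,0],255]
    - [[0.25,0,0.44],[0,0,0],255]
    - [[0.25,0,0.43],[0,0,0],255]
    - [[0.24,0,0.44],[0,0,0],255]
    - [[0.25,0,0.43],[0,0,0],255]
    - [[0.23,0,0.4],[0,0,0],255]
    - [[0,0,0],[0,0,0],255]
    - [[0,0,0],[0,0,0],255]

```text
clock: 22.63
eef_pos: [0.5925, 0.2447, 0.134]
orientation: [180.0, 1.6, -159.6]
force: [-0.1, -0.4, 0.5]
finger_gap: 0.0237
finger_force: 59.1
```

arm_command:
  increments:
    - [[0,0,0],[0,0,0],120]
    - [[0,0,0],[0,0,0],120]
    - [[0,0,0],[0,0,0],120]
    - [[0,0,0],[0,0,0],0]
    - [[0,0,0],[0,0,0],0]
    - [[0,0,0],[0,0,0],0]
    - [[0,0,0],[0,0,0],0]
    - [[0,0,0],[0,0,0],0]

```text
clock: 23.3
eef_pos: [0.5925, 0.2456, 0.1335]
orientation: [179.9, 1.6, -159.5]
force: [0.2, 0.6, 0.7]
finger_gap: 0.0855
finger_force: 0.0
```

arm_command:
  increments:
    - [[0,0,-0.3],[0,0,0],0]
    - [[0,0,-0.8],[0,0,0],0]
    - [[0,0,-0.9],[0,0,0],0]
    - [[0,0,-0.9],[0,0,0],0]
    - [[0,0,0],[0,0,0],0]
    - [[0,0,0],[0,0,0],0]

```text
clock: 23.8
eef_pos: [0.5899, 0.2445, 0.2526]
orientation: [180.0, 1.9, -159.5]
force: [-0.3, 0.4, -0.7]
finger_gap: 0.0853
finger_force: 0.0
```

Run:
```python
from h import *
st(); a,d,W=snap('wrist','w8.png')
c,e,U=fitstick(a,W,np.array([.572,.238,.105]),np.array([-.46,-.17,-.87])); print('U',U,'B',U+.18*e)
z=np.load('w5.npz'); a,W=z['a'],z['W']; q=W.reshape(-1,3); hs=cv2.cvtColor(a,cv2.COLOR_RGB2HSV).reshape(-1,3)
w=q[(hs[:,0]>40)&(hs[:,0]<90)&(hs[:,1]>60)&(q[:,2]>.126)&(q[:,2]<.22)&(np.hypot(q[:,0]-.6054,q[:,1]+.0328)<.12)]
c=w.mean(0); v=np.linalg.svd(w-c,full_matrices=False)[2]; print('lid c',c,'n',v[2],'tip',w[w[:,2]>w[:,2].max()-.006].mean(0),w.min(0),w.max(0),'axis dir',np.degrees(np.arctan2(c[1]+.0328,c[0]-.6054)))
```

```text
{'clock': 23.8, 'eef_pos': [0.5899, 0.2445, 0.2526], 'orientation': [179.9503, 1.9208, -159.4993], 'force': [-0.2679, 0.3877, -0.7409], 'finger_gap': 0.0853, 'finger_force': 0.0, 'joint_pos': [19.1911, 26.8738, 71.0618, 0.095, 80.1451, -91.3251]}
stick n 2130 2032 rms 0.00041 lean 28.92 az 20.2
U [0.61019398 0.24687178 0.17014038] B [0.52850315 0.21681139 0.01258728]
lid c [ 0.65683317 -0.0262312   0.15170751] n [ 0.82262998  0.10684568 -0.55844778] tip [ 0.67396782 -0.02384491  0.1772237 ] [ 0.63706524 -0.05721013  0.12600712] [0.6790119  0.003466   0.18012192] axis dir 7.278147186795821
```

The stick stands in the pot again (lean 29°, lower end at z 0.013). The lid is at about 2.16 rad with its azimuth at 7.3°. I close it with shut fingers from the outside, following its arc.

Run:
```python
from h import *
p,C=pose(); t=np.array([.6054,-.0328]); u=np.array([np.cos(np.radians(7.3)),np.sin(np.radians(7.3))])
R1=R.from_euler('xyz',[180,0,-172.7],degrees=True)
for i,(rho,z,n) in enumerate([(110,.25,10),(110,.172,3),(12,.172,10),(3,.165,2),(-7,.154,2),(-15,.1395,2)]):
    print('leg',i); p,C=plan(np.array([*(t+u*rho/1000),z]),R1,n,p,C,g=255,dec=2)
```

```text
leg 0
n 10 max shift 0.73 maxnorm mm 29.29846412356798 turn deg/row 1.3291632952057921
[[-0.06,-0.73,0.0],[0.0004,0.003,0.023],255],
[[-0.08,-0.72,0.0],[0.0004,0.003,0.023],255],
[[-0.1,-0.72,0.01],[0.0004,0.003,0.023],255],
[[-0.11,-0.72,-0.0],[0.0004,0.003,0.023],255],
[[-0.13,-0.72,0.0],[0.0004,0.003,0.023],255],
[[-0.14,-0.71,0.0],[0.0004,0.003,0.023],255],
[[-0.17,-0.71,0.0],[0.0004,0.003,0.023],255],
[[-0.17,-0.71,0.01],[0.0004,0.003,0.023],255],
[[-0.2,-0.7,-0.0],[0.0004,0.003,0.023],255],
[[-0.21,-0.7,-0.0],[0.0004,0.003,0.023],255],
end [ 0.7146 -0.0189  0.25  ] [ 1.7998e+02 -2.0000e-02 -1.7268e+02]
leg 1
n 3 max shift 0.65 maxnorm mm 26.0 turn deg/row 0.009923920117592256
[[0.0,0.0,0.65],[0.0001,-0.0001,0.0001],255],
[[0.0,0.0,0.65],[0.0001,-0.0001,0.0001],255],
[[0.0,0.0,0.65],[0.0001,-0.0001,0.0001],255],
end [ 0.7145 -0.0189  0.172 ] [ 180.     0.  -172.7]
leg 2
n 10 max shift 0.25 maxnorm mm 10.0 turn deg/row 0.0
[[0.25,0.0,-0.0],[0.0,0.0,0.0],255],
[[0.24,0.0,-0.0],[0.0,0.0,0.0],255],
[[0.25,0.0,-0.0],[0.0,0.0,0.0],255],
[[0.24,0.0,-0.0],[0.0,0.0,0.0],255],
[[0.25,0.0,
[... 153 characters left out ...]
,[0.0,0.0,0.0],255],
[[0.24,0.0,-0.0],[0.0,0.0,0.0],255],
end [ 0.6173 -0.0314  0.1719] [ 180.     0.  -172.7]
leg 3
n 2 max shift 0.12 maxnorm mm 5.768882040742382 turn deg/row 0.0
[[0.11,0.0,0.09],[0.0,0.0,0.0],255],
[[0.12,0.0,0.08],[0.0,0.0,0.0],255],
end [ 0.6082 -0.0325  0.1651] [ 180.     0.  -172.7]
leg 4
n 2 max shift 0.14 maxnorm mm 7.641989269817121 turn deg/row 0.0
[[0.12,0.0,0.14],[0.0,0.0,0.0],255],
[[0.13,0.0,0.14],[0.0,0.0,0.0],255],
end [ 0.5983 -0.0338  0.1539] [ 180.     0.  -172.7]
leg 5
n 2 max shift 0.18 maxnorm mm 8.2365041127896 turn deg/row 0.0
[[0.1,0.0,0.18],[0.0,0.0,0.0],255],
[[0.1,0.0,0.18],[0.0,0.0,0.0],255],
end [ 0.5904 -0.0348  0.1395] [ 180.     0.  -172.7]
```

arm_command:
  increments:
    - [[-0.06,-0.73,0],[0,0.003,0.023],255]
    - [[-0.08,-0.72,0],[0,0.003,0.023],255]
    - [[-0.1,-0.72,0.01],[0,0.003,0.023],255]
    - [[-0.11,-0.72,0],[0,0.003,0.023],255]
    - [[-0.13,-0.72,0],[0,0.003,0.023],255]
    - [[-0.14,-0.71,0],[0,0.003,0.023],255]
    - [[-0.17,-0.71,0],[0,0.003,0.023],255]
    - [[-0.17,-0.71,0.01],[0,0.003,0.023],255]

```text
clock: 24.52
eef_pos: [0.6894, 0.0323, 0.2472]
orientation: [179.7, 0.1, -170.1]
force: [0.6, 0.5, -0.7]
finger_gap: -0.0001
finger_force: 0.0
```

arm_command:
  increments:
    - [[-0.2,-0.7,0],[0,0.003,0.023],255]
    - [[-0.21,-0.7,0],[0,0.003,0.023],255]
    - [[0,0,0],[0,0,0],255]
    - [[0,0,0.65],[0,0,0],255]
    - [[0,0,0.65],[0,0,0],255]
    - [[0,0,0.65],[0,0,0],255]
    - [[0,0,0],[0,0,0],255]

```text
clock: 25.1
eef_pos: [0.7119, -0.0183, 0.1631]
orientation: [179.6, -0.7, -172.7]
force: [-0.1, 0.6, -1.9]
finger_gap: -0.0
finger_force: 0.0
```

arm_command:
  increments:
    - [[0.25,0,0],[0,0,0],255]
    - [[0.24,0,0],[0,0,0],255]
    - [[0.25,0,0],[0,0,0],255]
    - [[0.24,0,0],[0,0,0],255]
    - [[0.25,0,0],[0,0,0],255]
    - [[0.24,0,0],[0,0,0],255]

```text
clock: 25.6
eef_pos: [0.6558, -0.026, 0.1717]
orientation: [179.8, -0.1, -172.7]
force: [1.2, -0.1, 0.6]
finger_gap: -0.0003
finger_force: 0.8
```

```bash
cat >> h.py <<'E'
def lid(name='top'):
    a,d,W=snap(name); q=W.reshape(-1,3); hs=cv2.cvtColor(a,cv2.COLOR_RGB2HSV).reshape(-1,3)
    w=q[(hs[:,0]>40)&(hs[:,0]<90)&(hs[:,1]>60)&(q[:,2]>.105)&(q[:,2]<.22)&(np.hypot(q[:,0]-.6054,q[:,1]+.0328)<.1)]
    u=np.array([.992,.127]); rho=(w[:,:2]-[.6054,-.0328])@u
    print(name,len(w),'rho',(np.percentile(rho,[1,50,99])*1000).round(0),'z',(np.percentile(w[:,2],[1,50,99])*1000).round(0))
    return a
E
python3 - <<'E'
from h import *
st(); lid('scene'); lid('wrist'); lid('top')
E
```

```text
{'clock': 25.6, 'eef_pos': [0.6558, -0.026, 0.1717], 'orientation': [179.7765, -0.0793, -172.6631], 'force': [1.179, -0.0925, 0.6082], 'finger_gap': -0.0003, 'finger_force': 0.7664, 'joint_pos': [-5.5411, 33.6446, 71.7, 0.2075, 74.7827, -102.9325]}
scene 175 rho [-20.  39.  47.] z [107. 138. 189.]
wrist 5543 rho [-24.  31.  36.] z [110. 144. 192.]
top 15 rho [32. 34. 36.] z [154. 174. 192.]
```

The lid is now about vertical. Continue along the arc.

arm_command:
  increments:
    - [[0.25,0,0],[0,0,0],255]
    - [[0.24,0,0],[0,0,0],255]
    - [[0.25,0,0],[0,0,0],255]
    - [[0.24,0,0],[0,0,0],255]
    - [[0.11,0,0.09],[0,0,0],255]
    - [[0.12,0,0.08],[0,0,0],255]
    - [[0,0,0],[0,0,0],255]

```text
clock: 26.33
eef_pos: [0.6076, -0.0323, 0.1632]
orientation: [179.8, -0.2, -172.7]
force: [-0.1, -0.4, 0.6]
finger_gap: 0.0002
finger_force: 0.0
```

arm_command:
  increments:
    - [[0.12,0,0.14],[0,0,0],255]
    - [[0.13,0,0.14],[0,0,0],255]
    - [[0.1,0,0.18],[0,0,0],255]
    - [[0.1,0,0.18],[0,0,0],255]
    - [[0,0,0],[0,0,0],255]

```text
clock: 26.75
eef_pos: [0.5888, -0.0345, 0.1363]
orientation: [179.7, -0.3, -172.7]
force: [0.4, -0.6, -0.3]
finger_gap: -0.0
finger_force: 0.0
```

Run:
```python
from h import *
st(); lid('scene'); a=lid('wrist')
```

```text
{'clock': 26.75, 'eef_pos': [0.5888, -0.0345, 0.1363], 'orientation': [179.7297, -0.285, -172.6852], 'force': [0.4177, -0.5974, -0.272], 'finger_gap': -0.0, 'finger_force': 0.0, 'joint_pos': [-6.9886, 27.5459, 85.9985, 0.2083, 66.7988, -104.3853]}
scene 238 rho [-36.   8.  38.] z [110. 129. 136.]
wrist 2769 rho [-41. -23.   6.] z [127. 133. 161.]
```

arm_command:
  increments:
    - [[0,0,0.1],[0,0,0],255]
    - [[0,0,0.08],[0,0,0],255]
    - [[0,0,0],[0,0,0],255]

```text
clock: 27.1
eef_pos: [0.59, -0.0344, 0.1304]
orientation: [179.8, -0.2, -172.7]
force: [-0.3, 0.6, -1.0]
finger_gap: -0.0002
finger_force: 0.0
```

arm_command:
  increments:
    - [[0,0,0.05],[0,0,0],255]
    - [[0,0,0],[0,0,0],255]

```text
clock: 27.27
eef_pos: [0.5902, -0.0345, 0.1292]
orientation: [179.8, -0.1, -172.7]
force: [-0.7, 0.9, 2.8]
finger_gap: 0.0003
finger_force: 1.3
```

Run:
```python
from h import *
st(); lid('scene'); a=lid('wrist')
```

```text
{'clock': 27.2667, 'eef_pos': [0.5902, -0.0345, 0.1292], 'orientation': [179.7758, -0.1017, -172.6778], 'force': [-0.7341, 0.8681, 2.8311], 'finger_gap': 0.0003, 'finger_force': 1.2552, 'joint_pos': [-6.9712, 28.0823, 86.2211, 0.2105, 65.8506, -104.3796]}
scene 215 rho [-39.   7.  38.] z [109. 124. 131.]
wrist 3313 rho [-43. -22.   6.] z [120. 124. 157.]
```

arm_command:
  increments:
    - [[0,0,0.05],[0,0,0],255]
    - [[0,0,0],[0,0,0],255]
    - [[0,0,0],[0,0,0],255]

```text
clock: 27.62
eef_pos: [0.5903, -0.0345, 0.1286]
orientation: [179.8, -0.1, -172.7]
force: [-7.5, 0.8, 15.6]
finger_gap: -0.0002
finger_force: 8.2
```

arm_command:
  increments:
    - [[0,0,-0.3],[0,0,0],255]
    - [[0,0,-0.9],[0,0,0],255]
    - [[0,0,-0.9],[0,0,0],255]
    - [[0,0,-0.9],[0,0,0],255]
    - [[-0.5,0,0],[0,0,0],255]
    - [[-0.5,0,0],[0,0,0],255]
    - [[0,0,0],[0,0,0],255]
    - [[0,0,0],[0,0,0],255]

```text
clock: 28.28
eef_pos: [0.6302, -0.0296, 0.2466]
orientation: [179.8, -0.2, -172.7]
force: [-0.2, 0.3, -0.2]
finger_gap: 0.0001
finger_force: 0.0
```

Run:
```python
from h import *
st(); lid('scene'); a,d,W=snap('wrist','w9.png'); q=W.reshape(-1,3); hs=cv2.cvtColor(a,cv2.COLOR_RGB2HSV).reshape(-1,3)
w=q[(hs[:,0]>40)&(hs[:,0]<90)&(hs[:,1]>60)&(q[:,2]>.105)&(q[:,2]<.2)&(np.hypot(q[:,0]-.6054,q[:,1]+.0328)<.08)]
rho=(w[:,:2]-[.6054,-.0328])@np.array([.992,.127])*1000
for lo in range(-45,35,5):
    m=(rho>=lo)&(rho<lo+5)
    if m.sum()>5: print(lo,(np.percentile(w[m,2],[5,50,95])*1000).round(1))
b,_,_=snap('top'); cv2.imwrite('pics/end.png',np.hstack([cv2.resize(b[100:290,60:330],(480,360)),cv2.resize(a[:,:],(320,360))])[:,:,::-1])
```

```text
{'clock': 28.2833, 'eef_pos': [0.6302, -0.0296, 0.2466], 'orientation': [179.7595, -0.1581, -172.6614], 'force': [-0.2264, 0.3464, -0.1628], 'finger_gap': 0.0001, 'finger_force': 0.0, 'joint_pos': [-6.095, 27.2559, 71.2858, 0.1993, 81.668, -103.4625]}
scene 242 rho [-38.   5.  38.] z [109. 124. 131.]
-45 [121.8 122.9 124. ]
-40 [122.1 123.  124. ]
-35 [121.8 122.9 124. ]
-30 [122.2 123.8 125. ]
-25 [122.7 124.8 126.5]
-20 [123.2 125.7 127.8]
-15 [123.3 126.7 129.4]
-10 [123.2 127.6 129.9]
-5 [123.6 127.9 130.1]
0 [123.3 127.8 130.2]
5 [123.2 127.4 129.8]
10 [123.3 126.7 129. ]
15 [122.8 125.9 128. ]
20 [122.9 124.6 126.1]
25 [122.3 123.7 125.1]
```

View pics/end.png

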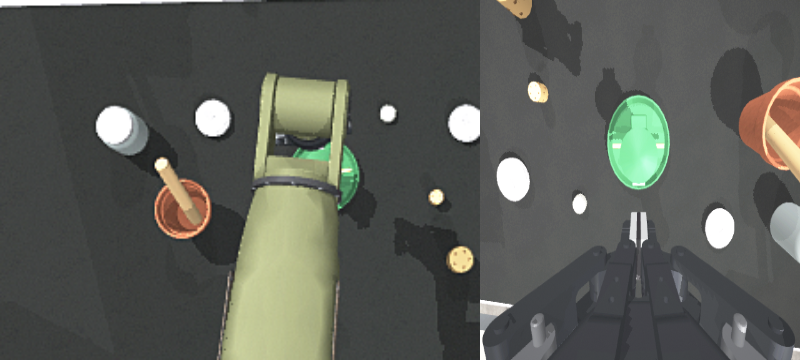

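The lid at (638,150) lies flat, with the same height at tab and hinge. The stick stands in the pot at (180,190) and the robot touches nothing, so I hand in.

```bash
python3 -c "
from station import bot
print(bot.finish_job())"
```

```text
the job is handed in; nothing more can be done
None
```

The job is handed in after about 28 s of the 72 s: both plugs were pressed to the bottom of the tube (13 N on the stick), the stick is back standing in the flowerpot, and the lid is shut; the hand-in gave no verdict.

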